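Set the day number on the post-office date-marking machine

TASK

Set the date-marking machine on the counter to today's day number, 274: roll its three digit wheels (hundreds on the left, units on the right as you face the sloping front) until 2, 7 and 4 line up with the index pointers. Then swing the clear guard fully shut over the wheels and turn its knurled thumbscrew clockwise until it seats, stopping when the resistance rises and not forcing it further. Leave the other things on the counter where they stand.

Things in the scene. Friction and masses are not known exactly. Their poses are not given: they have to be found in the camera images.
- machine: Grey date-marking machine, fixed, its front facing roughly to the robot's right; 240 deep (x), 200 wide (y), 150 high; letter deck 75 wide, 65 high along its right (-y) side. Origin: centre of the case's underside; z up, x front to back. Its front plane slopes 35 degrees (its normal leans so from vertical), 182 long, lower edge 120 in front of the origin, 45 high; upper edge 149 high.
- hundreds_axle (a point): Point on the axle of the hundreds wheel (left, +y), at the middle of its rim's thickness, 12 below the plane of the front, 122 up the slope from the lower edge, 59 left of the middle. Fixed frame of the front: z = outward normal, x = up the slope, y = along the axle to the left. The wheel turns as one piece: a grey thumb rim and a white drum with black digits 0 to 9, 36 degrees apart.
- tens_axle (a point): The same for the middle (tens) wheel, 44 right of the first. Each rim: disc of radius 40, 10 thick along y, flat sides, ten ridges 3 high on its edge; stands 28 out of the front (31 with ridges). Each drum: radius 25, from 6 to 38 right of its rim's mid-plane, stands 13 out. Gap between neighbouring rims 34, with a drum low in it.
- units_axle (a point): The same for the right (units) wheel, 44 right of the tens. A rim can be pinched by its flat sides with the fingertips at least 6 above the drum and swung about the axle, or its edge pushed. The digit that counts faces straight out of the front, in line with two steel index pointers (10 high) at the ends of the row.
- wheel_hundreds (a joint): Angle of the hundreds wheel, rad: value / 0.6283 is the digit at the pointers (1.257 shows 2, 2.513 shows 4, 4.398 shows 7). It grows when the outer side of the wheel rolls down the slope, towards the lower edge of the front.
- wheel_tens (a joint): The same for the tens wheel. The wheels turn against a light friction (0.06 N m), stay where they are left and have no clicks; end stops lie just below 0 and just past 9.
- wheel_units (a joint): The same for the units wheel.
- guard (a joint): Angle of the guard, rad: 0 shut, positive swung up; starts standing open at 2.15 to 2.5 (2.18: vertical), stop at 2.6. A stiff friction hinge (0.28 N m) holds it where it is left. Open, its outer side faces the machine's back: it is pushed shut from there.
- guard_hinge (a point): Middle of the guard's hinge line (along y), on the plane of the front, 178 up the slope from the lower edge. Fixed, same axes as the axle points.
- guard_mid (a point): Point on the outer face of the guard, a clear plastic hood 170 wide (y) with aluminium edges; midway across, 95 from the hinge. Moves with it: z = outwards, x = towards the hinge. Shut, the hood covers the front from 4 to 106 down the slope from the hinge, its flat top 42 above the front; a steel flange (80 wide, top 6 above the front) runs on from its lower wall to 172 and carries the thumbscrew.
- screw_head (a point): Centre of the thumbscrew's head, on its axis; moves with the guard, axes as guard_mid (does not turn with the screw), z = outwards along the screw. 150 from the hinge; 32 above the front when shut. Head: knurled steel cylinder 38 in diameter, 24 high, dark slot across its top, underside 14 above the flange. The hood's wall is 44 up the slope from the axis; the other sides are free.
- thumbscrew (a joint): Angle of the captive thumbscrew in its thread, rad: grows clockwise seen from outside (tightening). Starts 1.0 to 2.0 short of its seat (-2.0 to -1.0), light friction 0.06 N m. At 0 it is seated; turning the head further only twists the spring washer under it (see spring_washer), so the resistance rises. It does not move along its axis.
- office_stamp: Bystander: dark wooden hand stamp standing on its round foot, 56 across, 98 high; origin under its foot.
- parcel: Bystander: cardboard parcel 150 x 110 x 70 high; origin under its middle.
- tape_dispenser: Bystander: black tape dispenser 160 x 56 x 94 high; origin under its middle.
- spring_washer (a joint): Elastic twist of the spring washer under the thumbscrew, rad: within 0.05 of 0 while the screw runs, then grows as the head is turned past its seat, 1.2 N m per rad, and springs back when let go. Past 0.4 (0.5 N m) the screw is overtightened.

How it is judged:
By the outcome, as a careful person would: the job done as asked, in the order asked, and still so for the second after the job is handed in, with the robot touching nothing.
It also fails if it takes over 72 s, if anything falls off the work surface, if the arm or the gripper's body presses on something with over 40 N, if the wrist force passes 120 N, or if a joint passes its speed limit or range.

ROBOT

A 6-joint arm with a two-finger parallel gripper is mounted at the origin on the work surface. World frame = base frame: x ahead of the robot, y to its left, z up, the work surface at z = 0. Lengths are in m, angles in rad, forces in N, time in s.
With the tool pointing down it reaches from about 0.35 to 0.875 m from the base axis. Payload 15.5 kg.
Tool frame: the origin (TCP) lies on the centre line of the jaws, within the pads' length; the fingertips stand 14 mm ahead of it and the grasp point (between the pads) lies 5 mm behind it (robot.tips_ahead is the distance from the TCP to the fingertips, in m); z points along the fingers, y is the direction in which the jaws open and shut (so a half turn about z gives the same grasp; the last joint's range is limited). The gripper opens to 85 mm and grips with 20 to 120 N. Pads are 22 mm wide; open, the fingers measure 114 mm over their backs; the gripper's body (76 mm by 85 mm) begins 54 mm behind the grasp point. The pads swing forward as they close: fully open they stand 13 mm farther back than shut.
Start: joints at [1.038, 0.494, 1.345, -0, 1.302, -0.096], TCP at [0.265, 0.566, 0.214] pointing down, gripper open.
Joint ranges: [-2.91, 2.91], [-0.82, 2.16], [0.22, 2.67], [-1.22, 4.37], [0.12, 2.79], [-3.08, 3.08]. Speed limits (rad/s): [1.89, 1.89, 2.57, 3.01, 3.01, 3.01].

INTERFACE

Orientations are given as a unit quaternion [x, y, z, w].
In Python, from station import telemetry, optics, robot gives the robot as it stands.
- The arm moves only by the tool apply_moves, never from a script. Its argument "series" is text: rows parted by semicolons, each of 7 numbers parted by spaces: the shift along the tool's x, y, z scaled (see below), then the turn, a rotation vector about the tool's x, y, z scaled (see below), then the gripper command: -1 is shut, 1 is fully open, values between are in proportion. A call has 1 to 10 rows; each row is the pose to reach, as a shift and turn from the pose measured when the call began, along the tool's axes at that moment, turning the shorter way round; what a row does not reach only later rows make up. The controller multiplies each number of a shift by 0.15 m and each number of a turn by 2 pi rad. A row lasts 1/8 s, in which the tool goes at most 62.5 mm and 10.7 degrees, less where a joint would pass 70% of its speed; a pose out of reach is approached as far as the arm can. A call with a number of a shift or a turn outside -1 to 1 is refused whole. A call with a gripper value outside its range is refused whole. The fingers move at their own pace and stop on an object; the grip force is fixed at half the most. Time passes only in rows, so rows that repeat a pose let the fingers close. It gives the time, the measured TCP pose, the force and the opening at its end, in the units of the state.
- telemetry.state(): the state, without advancing time (a new reading comes with each control period).
- optics.snapshot(name): name is "side" or "top" or "wrist"; returns the picture (480x640x3 uint8, blue, green, red); there is no depth.
- optics.camera_info(name): a dict with "fx", "fy", "cx", "cy" (pixels), "k1" (the pictures are not rectified: a ray, as slopes to the right and down, at radius r is drawn at 1 + k1 r^2 times it, then the intrinsics apply), "pose" (4x4, takes a point from camera to world coordinates). Camera axes: x right, y down, z forward; pixel columns grow to the right and rows downward; lengths in m; the calibration is good to about 2 mm. A picture is of the moment at which its call begins: read the wrist's pose just before it. camera_info takes no time and is no camera call; for the wrist camera it gives the pose at the moment of the call.
- robot.close_job(): hands the job in, once; it reports no verdict.
The state is a dict: "clock": time; "q": joint angles; "dq": joint speeds; "effort": joint torques, N m; "tcp_pos": TCP position; "orientation": TCP orientation; "ft_force": force on the tool from outside, world axes, zero at the start; "wrist_torque": the same for the moment, N m; "width": finger opening in m.
Only numpy, scipy, OpenCV 4.12 (cv2) and the standard library are available. Lean on these libraries where they do the work, as an engineer would, in place of code of your own. Each camera call takes 0.05 s, during which the arm holds its last target.

## Working session

There is one attempt and no reset: what is moved stays moved. The work goes in short steps, Python scripts to look and compute and a tool call to move; the robot and the scene stay as the last step left them, time stands still between calls to the robot, and variables do not carry over. Pictures are saved under pics/ and viewed, and the job is handed in when it is done.

Besides the shell and the picture viewer there is one more tool, called as name(argument=value, ...), one argument or row to a line, values as JSON. apply_moves: Moves the arm, as the interface text tells. Shifts and turns lie within -1 to 1; 1 stands for 0.15 m of shift or 2 pi rad of turn. Its arguments: {"type":"object","properties":{"series":{"type":"string"}},"required":["series"]}

```bash
ls; mkdir -p pics; python3 - <<'E'
from station import telemetry, optics, robot
import cv2
print(telemetry.state())
for n in ["side","top","wrist"]:
    print(n,optics.camera_info(n))
    cv2.imwrite(f"pics/{n}0.png",optics.snapshot(n))
print(robot.tips_ahead)
E
```

```text
pics
{'clock': 0.0, 'q': array([ 1.03749772e+00,  4.94179759e-01,  1.34617385e+00, -1.02409875e-05,
        1.30250405e+00, -9.55146786e-02]), 'dq': array([ 0.00080197,  0.00047538, -0.0003063 ,  0.0014199 , -0.00011237,
       -0.00075862]), 'effort': array([-4.61693126e-03, -8.82172179e+01, -3.83865523e+01, -4.51470996e-04,
        1.02340968e-02,  1.11791799e-04]), 'tcp_pos': array([0.2647594 , 0.56570272, 0.21358793]), 'orientation': array([ 2.17146789e-01,  9.76138756e-01, -6.03019657e-04, -1.90906993e-04]), 'ft_force': array([-0.68063464,  0.51475028,  0.16609144]), 'wrist_torque': array([-0.04132351, -0.01367253, -0.05782227]), 'width': 0.08533108034228662}
side {'fx': 453.9544616721323, 'fy': 453.9544616721323, 'cx': 316.33903216469423, 'cy': 242.1873303820546, 'k1': -0.047214921082852454, 'pose': array([[ 0.99996562, -0.00731109,  0.00391346,  0.51128853],
       [-0.00775106, -0.65629401,  0.75446544, -0.79068071],
       [-0.00294759, -0.75446983, -0.65632811,  0.78239887],
       [ 0.        ,  0.        ,  0.        ,  1.        ]])}
top {'fx': 604.3043755185671, 'fy': 6
[... 239 characters left out ...]
639e-04,
        -9.17370824e-03],
       [-1.28494544e-03, -5.90093843e-02, -9.98256601e-01,
         1.60919861e+00],
       [ 0.00000000e+00,  0.00000000e+00,  0.00000000e+00,
         1.00000000e+00]])}
wrist {'fx': 368.9605295782145, 'fy': 368.9605295782145, 'cx': 315.78095094686444, 'cy': 239.20669144222248, 'k1': -0.008547524076122706, 'pose': array([[ 4.24111705e-01,  8.73509548e-01,  2.38977680e-01,
         2.03958959e-01],
       [ 9.05609882e-01, -4.09061819e-01, -1.11978436e-01,
         5.95131815e-01],
       [-5.75882524e-05,  2.63911914e-01, -9.64546784e-01,
         3.73901094e-01],
       [ 0.00000000e+00,  0.00000000e+00,  0.00000000e+00,
         1.00000000e+00]])}
0.014
```

View pics/side0.png

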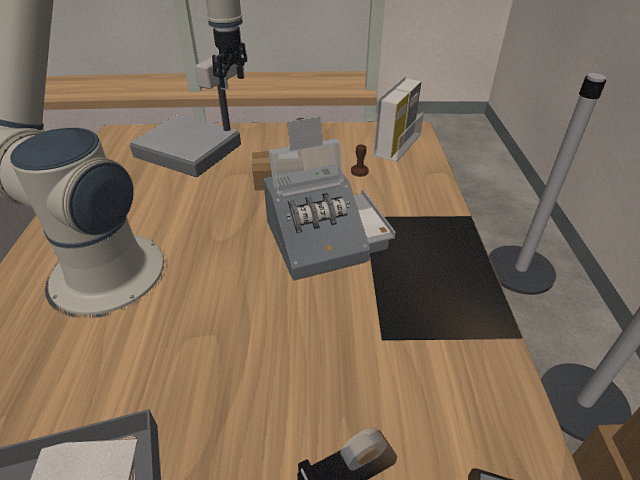

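View pics/top0.png

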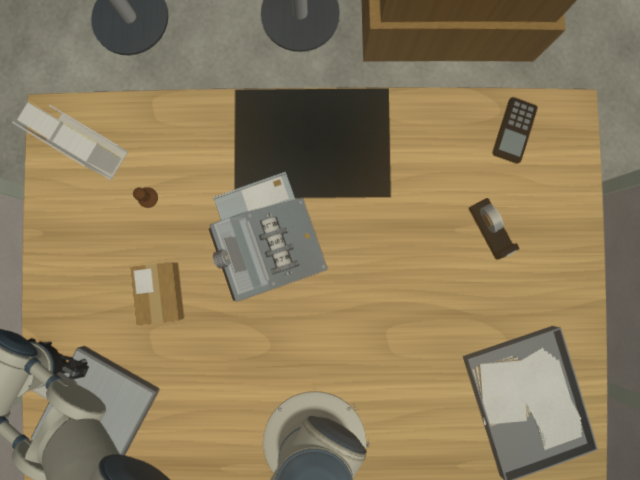

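View pics/wrist0.png

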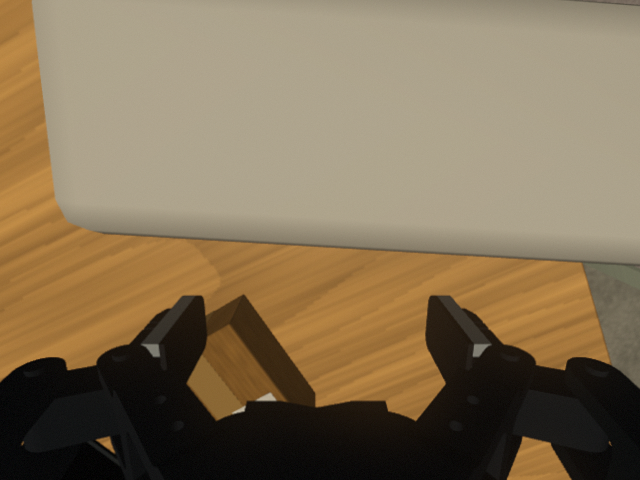

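```bash
cat > h.py <<'E'
import numpy as np, cv2
from station import telemetry, optics, robot
from scipy.spatial.transform import Rotation as R
def ray(ci,uv):
    xd=np.array([(uv[0]-ci['cx'])/ci['fx'],(uv[1]-ci['cy'])/ci['fy']]); x=xd.copy()
    for _ in range(20): x=xd/(1+ci['k1']*(x@x))
    d=ci['pose'][:3,:3]@np.array([x[0],x[1],1]); return ci['pose'][:3,3],d/np.linalg.norm(d)
def onz(ci,uv,z):
    o,d=ray(ci,uv); return o+d*(z-o[2])/d[2]
def tri(L):
    A=np.zeros((3,3));b=np.zeros(3);P=[]
    for ci,uv in L:
        o,d=ray(ci,uv);M=np.eye(3)-np.outer(d,d);A+=M;b+=M@o;P.append((o,d))
    x=np.linalg.solve(A,b)
    return x,[np.linalg.norm(np.cross(x-o,d)) for o,d in P]
def proj(ci,p):
    T=np.linalg.inv(ci['pose']); c=T[:3,:3]@np.asarray(p)+T[:3,3]; x=c[:2]/c[2]; x=x*(1+ci['k1']*(x@x))
    return np.array([ci['fx']*x[0]+ci['cx'],ci['fy']*x[1]+ci['cy']])
def crop(src,dst,x0,y0,x1,y1,s):
    im=cv2.imread(src)[y0:y1,x0:x1]; cv2.imwrite(dst,cv2.resize(im,None,fx=s,fy=s,interpolation=cv2.INTER_CUBIC))
E
python3 -c "
from h import *
crop('pics/side0.png','pics/side0c.png',240,100,400,290,3.1)
crop('pics/top0.png','pics/top0c.png',190,160,350,310,3.9)"
```

```text
(no output)
```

View pics/side0c.png

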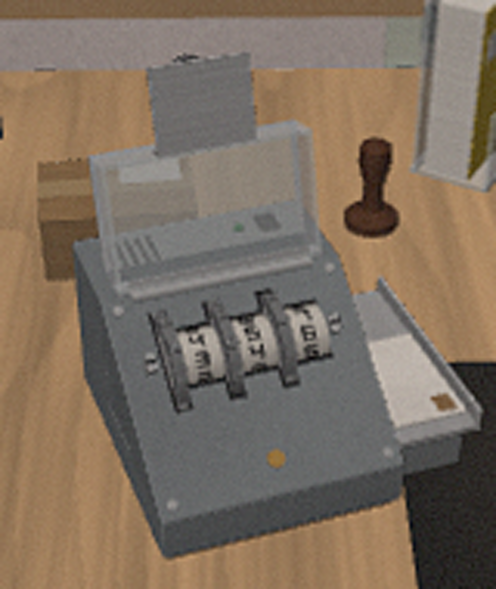

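View pics/top0c.png

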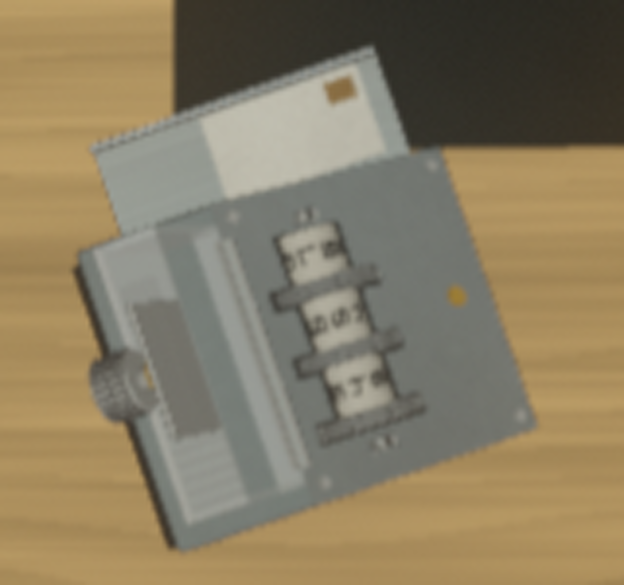

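```bash
python3 - <<'E'
from h import *
ct=optics.camera_info('top');cs=optics.camera_info('side')
T=lambda u,v:(190+u/3.9,160+v/3.9)
S=lambda u,v:(240+u/3.1,100+v/3.1)
P=[]
for n,t,s in [('RL',(432,165),(389,452)),('LL',(520,415),(172,505)),('RU',(234,216),(330,267)),('LU',(324,481),(118,310)),('ptrR',(307,214),(335,322)),('ptrL',(385,442),(152,364)),('corRL',(440,152),(398,468)),('corLL',(537,427),(165,522)),('dot',(457,296),(277,459))]:
    x,e=tri([(ct,T(*t)),(cs,S(*s))]); P.append(x); print(n,x.round(4),np.round(e,4))
P=np.array(P)
a=P[[1,3]]-P[[0,2]]; print(a, np.linalg.norm(a,axis=1)); 
b=P[[2,3]]-P[[0,1]]; print(b,np.linalg.norm(b,axis=1),np.degrees(np.arctan2(b[:,2],np.hypot(b[:,0],b[:,1]))))
E
```

```text
RL [0.6323 0.0312 0.0545] [0.0022 0.0022]
LL [ 0.4653 -0.0256  0.0534] [0.0013 0.0013]
RU [0.59   0.1527 0.1459] [0.0017 0.0017]
LU [0.4237 0.0972 0.1449] [0.0008 0.0008]
ptrR [0.5927 0.1089 0.1234] [0.0013 0.0013]
ptrL [0.449  0.0605 0.1203] [0.0022 0.0022]
corRL [0.6411 0.0261 0.0423] [0.0008 0.0008]
corLL [ 0.4587 -0.0368  0.0465] [0.0027 0.0027]
dot [0.5444 0.0152 0.0624] [0.002 0.002]
[[-0.16701677 -0.0568094  -0.00112765]
 [-0.1663539  -0.05548564 -0.00099678]] [0.17641763 0.1753661 ]
[[-0.04226968  0.12157194  0.0913839 ]
 [-0.04160682  0.12289571  0.09151477]] [0.15785272 0.1587748 ] [35.3745302  35.19640109]
```

```bash
cat >> h.py <<'E'
def wristq(Rt,q1,p):
    A=(R.from_euler('z',q1)*R.from_euler('y',p)).as_matrix()
    M=A.T@Rt
    c=M[2,2]; q5=np.arccos(c); q4=np.arctan2(M[1,2],M[0,2]); q6=np.arctan2(M[2,1],-M[2,0]); return q4,q5,q6
def frontR(psi):
    mx=np.array([np.cos(psi),np.sin(psi),0]);my=np.array([-np.sin(psi),np.cos(psi),0]);z=np.array([0,0,1.])
    a=np.radians(35); s=np.cos(a)*mx+np.sin(a)*z; n=-np.sin(a)*mx+np.cos(a)*z
    return np.c_[s,my,n]
E
python3 - <<'E'
from h import *
s=telemetry.state();q=s['q']
Rt=R.from_quat(s['orientation']).as_matrix();print(Rt.round(3), wristq(Rt,q[0],q[1]+q[2]),q)
off=q[5]-wristq(Rt,q[0],q[1]+q[2])[2]; print('off',off)
F=frontR(np.radians(108.8)); print(F.round(3))
# tilt phi: rotate tool about machine y
for cam in (1,-1):
  for phi in (-40,-20,0,20,40):
    Rr=R.from_rotvec(F[:,1]*np.radians(phi)).as_matrix()
    Fz=Rr@F
    Tt=np.c_[-cam*Fz[:,0],cam*Fz[:,1],-Fz[:,2]]
    for p in (1.8,2.0,2.2):
        w=wristq(Tt,-.07,p); print(cam,phi,p,np.round(w,2), round(w[2]+off,2))
E
```

```text
[[-0.906  0.424 -0.   ]
 [ 0.424  0.906 -0.001]
 [ 0.    -0.001 -1.   ]] (np.float64(-1.6622290004784402e-05), np.float64(1.3024697939371526), np.float64(1.475303161642066)) [ 1.03753444e+00  4.94081431e-01  1.34594309e+00 -1.66222900e-05
  1.30246979e+00 -9.54931652e-02]
off -1.5707963267948961
[[-0.264 -0.947  0.185]
 [ 0.775 -0.322 -0.543]
 [ 0.574  0.     0.819]]
1 -40 1.8 [ 1.21  1.88 -1.91] -3.48
1 -40 2.0 [ 1.16  1.81 -2.1 ] -3.67
1 -40 2.2 [ 1.12  1.72 -2.29] -3.86
1 -20 1.8 [ 0.87  1.75 -1.99] -3.56
1 -20 2.0 [ 0.86  1.62 -2.15] -3.72
1 -20 2.2 [ 0.86  1.49 -2.3 ] -3.87
1 0 1.8 [ 0.56  1.6  -2.03] -3.6
1 0 2.0 [ 0.56  1.43 -2.13] -3.7
1 0 2.2 [ 0.59  1.26 -2.24] -3.81
1 20 1.8 [ 0.24  1.45 -2.01] -3.58
1 20 2.0 [ 0.25  1.25 -2.06] -3.63
1 20 2.2 [ 0.28  1.06 -2.12] -3.69
1 40 1.8 [-0.08  1.31 -1.95] -3.52
1 40 2.0 [-0.09  1.11 -1.93] -3.5
1 40 2.2 [-0.1   0.91 -1.91] -3.48
-1 -40 1.8 [1.21 1.88 1.23] -0.34
-1 -40 2.0 [1.16 1.81 1.04] -0.53
-1 -40 2.2 [1.12 1.72 0.85] -0.72
-1 -20 1.8 [0.87 1.75 1.15] -0.42
-1 -20 2.0 [0.86 1.62 1.  ] -0.57
-1 -20 2.2 [0.86 1.49 0.84] -0.73
-1 0 1.8 [0.56 1.6  1.12] -0.46
-1 0 2.0 [0.56 1.43 1.01] -0.56
-1 0 2.2 [0.59 1.26 0.9 ] -0.67
-1 20 1.8 [0.24 1.45 1.13] -0.44
-1 20 2.0 [0.25 1.25 1.08] -0.49
-1 20 2.2 [0.28 1.06 1.02] -0.55
-1 40 1.8 [-0.08  1.31  1.19] -0.38
-1 40 2.0 [-0.09  1.11  1.21] -0.36
-1 40 2.2 [-0.1   0.91  1.23] -0.34
```

```bash
cat >> h.py <<'E'
F=frontR(np.radians(108.75)); O=np.array([0.5186,0.0889,0.1152])
def fp(s,y,z): return O+F@np.array([s,y,z])   # front coords about the axle-row plane point (s up, y left, z out), m
def toolR(phi=0,cam=1,spin=0):
    Fz=R.from_rotvec(F[:,1]*phi).as_matrix()@F
    T=np.c_[-cam*Fz[:,0],cam*Fz[:,1],-Fz[:,2]]
    return T@R.from_euler('z',spin).as_matrix()
def rel(p,Rt,st=None):
    st=st or telemetry.state(); Rc=R.from_quat(st['orientation']).as_matrix()
    d=Rc.T@(np.asarray(p)-st['tcp_pos']); r=R.from_matrix(Rc.T@Rt).as_rotvec()
    return np.r_[d/.15,r/(2*np.pi)]
def show(*a): print(' '.join('%.4f'%v for v in rel(*a)))
def stt():
    s=telemetry.state(); print('t',round(s['clock'],2),'tcp',s['tcp_pos'].round(4),'q',s['q'].round(2),'F',s['ft_force'].round(1),'w',round(s['width'],4)); 
    Rc=R.from_quat(s['orientation']).as_matrix(); print('front coords tcp',(F.T@(s['tcp_pos']-O)).round(4)); print('tool in front',(F.T@Rc).round(3).tolist()); return s
E
python3 - <<'E'
from h import *
s=stt()
R0=R.from_quat(s['orientation']).as_matrix()
Tc=optics.camera_info('wrist')['pose']; print((R0.T@(Tc[:3,3]-s['tcp_pos'])).round(4),(R0.T@Tc[:3,:3]).round(3).tolist())
G=toolR(); p=fp(0,0,.12);print(p,G)
rv=R.from_matrix(R0.T@G).as_rotvec(); print(rv, 'long way', rv-rv/np.linalg.norm(rv)*2*np.pi)
E
```

```text
t 0.15 tcp [0.2648 0.5658 0.2137] q [ 1.04  0.49  1.35 -0.    1.3  -0.1 ] F [ 0.2 -0.1 -0. ] w 0.0853
front coords tcp [ 0.4933  0.087  -0.2251]
tool in front [[0.567, 0.59, -0.574], [0.721, -0.693, 0.001], [-0.397, -0.414, -0.819]]
[ 0.0675  0.0006 -0.1602] [[-0.0, -0.965, -0.264], [1.0, -0.0, 0.001], [-0.001, -0.264, 0.965]]
[0.54072441 0.02372358 0.21349825] [[ 0.2633078  -0.94693013 -0.1843701 ]
 [-0.77567975 -0.32143947  0.54313681]
 [-0.57357644  0.         -0.81915204]]
[-0.70880687 -0.30299115 -2.24682137] long way [1.16608055 0.4984603  3.69631672]
```

apply_moves(
  series="-0.9 -0.44 -1 0 0 0.28 1;-0.9 -0.44 -1 0 0 0.28 1;-0.9 -0.44 -1 0 0 0.28 1;-0.9 -0.44 -1 0 0 0.28 1;-0.9 -0.44 -1 0 0 0.28 1;-0.9 -0.44 -1 0 0 0.28 1",
)

```text
clock: 0.9
tcp_pos: [0.3594, 0.4486, 0.3639]
orientation: [0.707, 0.708, -0.0, 0.0]
ft_force: [-0.6, -0.1, -0.3]
width: 0.0856
```

```bash
python3 - <<'E'
from h import *
s=stt()
Rd=toolR(np.radians(35))  # vertical
show([0.49,0.30,0.46],Rd); show([0.57,0.15,0.46],Rd);show([0.57,0.0,0.40],toolR())
E
```

```text
t 0.9 tcp [0.3594 0.4486 0.3639] q [ 0.79  0.31  1.23 -0.    1.6   0.79] F [-0.6 -0.1 -0.3] w 0.0856
front coords tcp [ 0.4636  0.0352 -0.021 ]
tool in front [[0.776, -0.262, -0.574], [-0.32, -0.947, 0.0], [-0.544, 0.184, -0.819]]
-0.9919 0.8696 -0.6403 0.0001 0.0000 0.4481
-1.9925 1.4018 -0.6397 0.0001 0.0000 0.4481
-2.9922 1.4007 -0.2391 0.1354 -0.0222 0.4291
```

apply_moves(
  series="-0.99 0.87 -0.64 0 0 0.3 1;-0.99 0.87 -0.64 0 0 0.3 1;-0.99 0.87 -0.64 0 0 0.3 1;-0.99 0.87 -0.64 0 0 0.3 1;-0.99 0.87 -0.64 0 0 0.3 1",
)

```text
clock: 1.52
tcp_pos: [0.4917, 0.2986, 0.4607]
orientation: [0.95, 0.311, 0.001, 0.0]
ft_force: [-0.4, 0.8, -0.1]
width: 0.085
```

```bash
python3 - <<'E'
from h import *
s=stt()
Rd=toolR(np.radians(35))  # vertical
show([0.54,0.18,0.46],Rd); show([0.57,0.15,0.46],Rd);show([0.57,0.0,0.40],toolR())
E
```

```text
t 1.52 tcp [0.4917 0.2986 0.4607] q [ 0.44  0.29  1.02 -0.    1.83  1.38] F [-0.4  0.8 -0.1] w 0.085
front coords tcp [ 0.3679 -0.0419  0.1642]
tool in front [[0.246, -0.781, -0.574], [-0.954, -0.3, -0.001], [-0.172, 0.548, -0.819]]
-0.2075 0.8282 0.0055 -0.0000 -0.0002 0.2985
-0.1644 1.1078 0.0058 -0.0000 -0.0002 0.2985
-0.7556 1.9141 0.4061 0.0908 -0.0668 0.2880
```

apply_moves(
  series="-0.2 0.98 0 0 0 0.298 1;-0.2 0.98 0 0 0 0.298 1;-0.2 0.98 0 0 0 0.298 1;-0.2 0.98 0 0 0 0.298 1;-0.2 0.98 0 0 0 0.298 1",
)

```text
clock: 2.15
tcp_pos: [0.5545, 0.1617, 0.4605]
orientation: [0.989, -0.151, -0.0, 0.0]
ft_force: [0.2, -0.3, 0.4]
width: 0.0855
```

```bash
python3 - <<'E'
from h import *
s=stt()
show([0.56,0.04,0.40],toolR());show(fp(0,0,.14),toolR())
E
```

```text
t 2.15 tcp [0.5545 0.1617 0.4605] q [ 0.18  0.29  1.02 -0.    1.83  2.05] F [ 0.2 -0.3  0.4] w 0.0855
front coords tcp [ 0.2451 -0.0574  0.2499]
tool in front [[-0.483, -0.661, -0.574], [-0.808, 0.59, 0.0], [0.338, 0.463, -0.819]]
0.2776 0.7634 0.4037 0.0457 -0.0899 0.1448
0.2326 0.9668 1.5379 0.0457 -0.0899 0.1448
```

apply_moves(
  series="0.2 0.95 0.4 0.0457 -0.09 0.145 1;0.2 0.95 0.4 0.0457 -0.09 0.145 1;0.2 0.95 0.4 0.0457 -0.09 0.145 1;0.2 0.95 0.4 0.0457 -0.09 0.145 1;0.2 0.95 0.4 0.0457 -0.09 0.145 1;0.2 0.95 0.4 0.0457 -0.09 0.145 1",
)

```text
clock: 2.9
tcp_pos: [0.5407, 0.0164, 0.4003]
orientation: [0.773, -0.558, -0.246, -0.176]
ft_force: [0.8, 0.8, 0.1]
width: 0.0852
```

```bash
python3 - <<'E'
from h import *
s=stt()
show(fp(0,0,.14),toolR())
E
```

```text
t 2.9 tcp [0.5407 0.0164 0.4003] q [-0.38  0.42  1.14  0.5   1.96  2.55] F [0.8 0.8 0.1] w 0.0852
front coords tcp [0.1015 0.0023 0.277 ]
tool in front [[-1.0, 0.007, 0.004], [0.007, 1.0, -0.001], [-0.004, -0.001, -1.0]]
0.6802 -0.0191 0.9104 -0.0002 0.0007 -0.0011
```

apply_moves(
  series="0.68 -0.02 0.9 0 0.001 -0.001 1;0.68 -0.02 0.9 0 0.001 -0.001 1;0.68 -0.02 0.9 0 0.001 -0.001 1;0.68 -0.02 0.9 0 0.001 -0.001 1",
)

```text
clock: 3.4
tcp_pos: [0.5434, 0.0125, 0.2291]
orientation: [0.774, -0.556, -0.246, -0.174]
ft_force: [0.0, 0.0, 1.1]
width: 0.0856
```

```bash
python3 - <<'E'
from h import *
s=stt()
im=optics.snapshot('wrist'); cv2.imwrite('pics/w1.png',im)
ci=optics.camera_info('wrist')
import pickle; pickle.dump(ci,open('w1.pkl','wb'))
for n,p in [('ptrL',(0,.07,.01)),('H',(0,.059,.028)),('T',(0,.015,.028)),('U',(0,-.029,.028)),('hinge',(.056,0,0))]: print(n,proj(ci,fp(*p)).round(1))
E
```

```text
t 3.4 tcp [0.5434 0.0125 0.2291] q [-0.38  0.56  1.38  0.45  1.63  2.37] F [0.  0.  1.1] w 0.0856
front coords tcp [-0.0005  0.0011  0.1394]
tool in front [[-1.0, 0.003, 0.002], [0.003, 1.0, 0.002], [-0.002, 0.002, -1.0]]
ptrL [402.4 222.1]
H [393.3 227.2]
T [335.4 227.2]
U [277.5 227.3]
hinge [315.8 282.3]
```

View pics/w1.png

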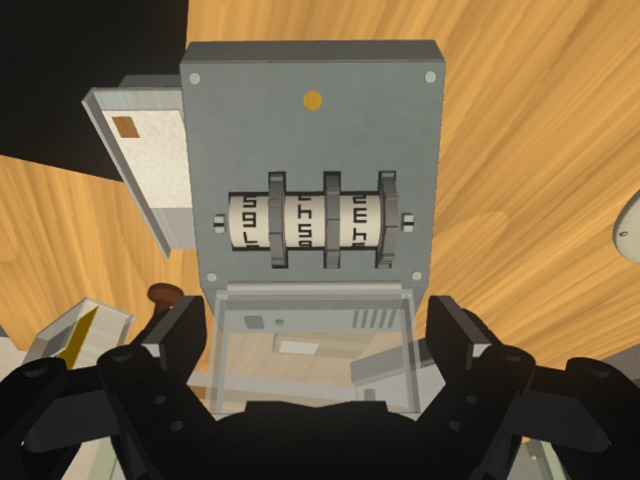

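```bash
python3 - <<'E'
from h import *
im=cv2.imread('pics/w1.png')[160:280,200:425]; im=cv2.rotate(cv2.resize(im,None,fx=3.5,fy=3.5,interpolation=cv2.INTER_CUBIC),cv2.ROTATE_180); cv2.imwrite('pics/w1c.png',im); print(im.shape)
E
```

```text
(420, 788, 3)
```

View pics/w1c.png

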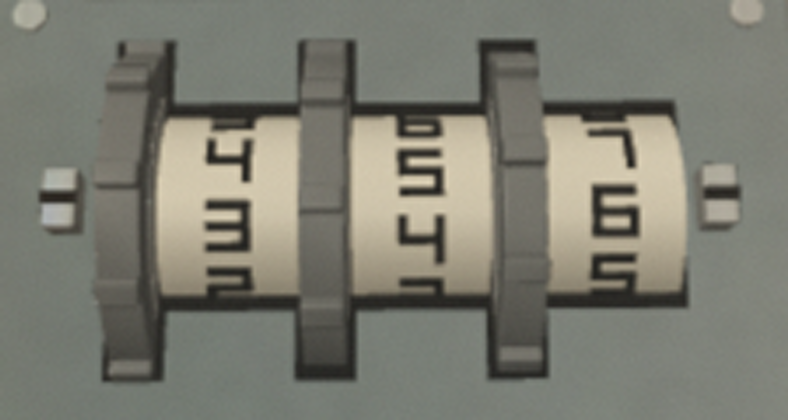

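```bash
cat >> h.py <<'E'
YW={'H':.059,'T':.015,'U':-.029}
def wp(w,phi,r):
    ph=np.radians(phi); A=fp(0,YW[w],-.012); return A+r*F@np.array([np.sin(ph),0,np.cos(ph)]), toolR(ph)
def cyl(ci,uv,rad=.025,zc=-.012,sc=0):
    o,d=ray(ci,uv); o=F.T@(o-O); d=F.T@d
    ox,oz=o[0]-sc,o[2]-zc
    a=d[0]**2+d[2]**2;b=2*(ox*d[0]+oz*d[2]);c=ox**2+oz**2-rad**2
    t=(-b-np.sqrt(b*b-4*a*c))/(2*a); p=o+t*d
    return np.degrees(np.arctan2(p[0]-sc,p[2]-zc)),p[1]
E
python3 - <<'E'
from h import *
import pickle; ci=pickle.load(open('w1.pkl','rb'))
f=lambda u,v:(200+(788-u)/3.5-.5,160+(420-v)/3.5-.5)
for n,d,u,v in [('H',4,230,158),('H',3,229,225),('H',2,228,283),('T',5,420,172),('T',4,420,239),('U',6,615,210),('U',5,615,273),('U',7,610,148)]:
    a,y=cyl(ci,f(u,v)); print(n,d,round(a,1),y.round(4),'value',round(d*36-a,1))
for u,v in [(59,197),(719,194)]:
    o,dd=ray(ci,f(u,v)); o=F.T@(o-O); dd=F.T@dd; print('ptr',(o+dd*(.010-o[2])/dd[2]).round(4))
for u,v in [(30,12),(747,10)]:
    o,dd=ray(ci,f(u,v)); o=F.T@(o-O); dd=F.T@dd; print('scr',(o+dd*(.002-o[2])/dd[2]).round(4))
print(np.array([proj(ci,fp(0,y,.01)) for y in (.074,-.074)]))
show(*wp('H',-30,.1))
E
```

```text
H 4 23.6 0.0351 value 120.4
H 3 -14.1 0.0347 value 122.1
H 2 -46.9 0.0354 value 118.9
T 5 14.7 -0.0089 value 165.3
T 4 -21.5 -0.0088 value 165.5
U 6 -6.4 -0.0533 value 222.4
U 5 -40.7 -0.0536 value 220.7
U 7 30.6 -0.0534 value 221.4
ptr [0.001  0.0744 0.01  ]
ptr [ 0.0016 -0.078   0.01  ]
scr [0.0495 0.0866 0.002 ]
scr [ 0.05   -0.0904  0.002 ]
[[407.35520522 222.05043311]
 [224.06585275 222.15026577]]
0.3359 0.3924 0.4461 -0.0001 -0.0834 -0.0002
```

```bash
cat >> h.py <<'E'
O=O+F@np.array([.0010,-.0019,0])
E
python3 - <<'E'
from h import *
show(*wp('H',-33,.1))
E
```

```text
0.3589 0.3797 0.4643 -0.0001 -0.0918 -0.0002
```

apply_moves(
  series="0.18 0.19 0.23 0 -0.046 0 -0.43;0.36 0.38 0.46 0 -0.092 0 -0.43;0.36 0.38 0.46 0 -0.092 0 -0.43;0.36 0.38 0.46 0 -0.092 0 -0.43;0.36 0.38 0.46 0 -0.092 0 -0.43",
)

```text
clock: 4.08
tcp_pos: [0.4929, -0.0108, 0.1449]
orientation: [0.675, -0.483, -0.453, -0.325]
ft_force: [0.3, 0.5, 0.5]
width: 0.0243
```

```bash
python3 - <<'E'
from h import *
s=stt()
im=optics.snapshot('wrist'); cv2.imwrite('pics/w2.png',im)
ci=optics.camera_info('wrist')
import pickle; pickle.dump(ci,open('w2.pkl','wb'))
E
```

```text
t 4.08 tcp [ 0.4929 -0.0108  0.1449] q [-0.58  0.91  1.4   0.64  1.86  2.07] F [0.3 0.5 0.5] w 0.0243
front coords tcp [-0.0545  0.0582  0.0738]
tool in front [[-0.841, -0.0, 0.541], [-0.001, 1.0, -0.001], [-0.541, -0.001, -0.841]]
```

View pics/w2.png

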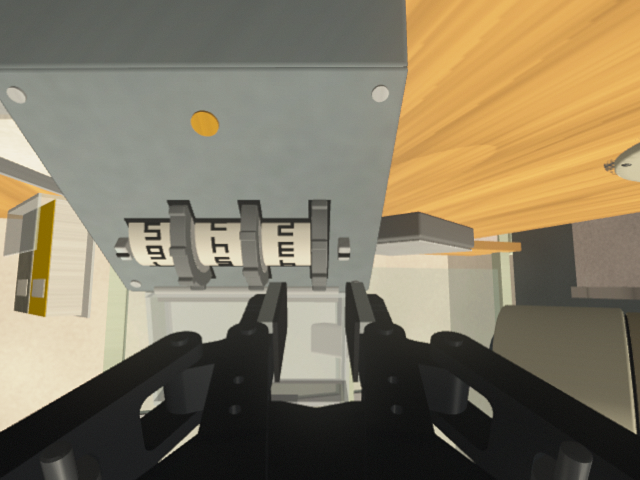

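```bash
python3 - <<'E'
from h import *
import pickle; c1=pickle.load(open('w1.pkl','rb'));c2=pickle.load(open('w2.pkl','rb'))
f=lambda u,v:(200+(788-u)/3.5-.5,160+(420-v)/3.5-.5)
for n,a,b in [('pL',f(59,197),(344,249)),('pR',f(719,194),(122,249)),('sL',(430,77),(380,94)),('sR',(195,78),(16,95)),('dot',(312.5,100.5),(204,123)),('sRU',f(747,10),(136,285))]:
    x,e=tri([(c1,a),(c2,b)]); print(n,(F.T@(x-O)).round(4),np.round(e,4))
for n,p in [('Hrim top',(0,.059,.028)),('Hridge l',(0,.064,.028)),('ptrL',(0,.0762,.01)),('sRU',(.0485,-.0885,.002))]: print(n,proj(c2,fp(*p)).round(1),proj(c1,fp(*p)).round(1))
im=cv2.imread('pics/w2.png')[190:300,100:370]; cv2.imwrite('pics/w2c.png',cv2.rotate(cv2.resize(im,None,fx=2.9,fy=2.9,interpolation=cv2.INTER_CUBIC),cv2.ROTATE_180))
E
```

```text
pL [0.0013 0.078  0.0043] [0.0002 0.0002]
pR [ 0.0018 -0.0776  0.0046] [0. 0.]
sL [-0.1107  0.0884  0.0022] [0.0006 0.0006]
sR [-0.1098 -0.0883  0.0012] [0.0009 0.0009]
dot [-0.094   0.0001  0.0004] [0.0006 0.0006]
sRU [ 0.0497 -0.0875  0.0014] [0.0013 0.0013]
Hrim top [316.6 275.1] [390.7 228.5]
Hridge l [324.2 275.1] [397.3 228.5]
ptrL [341.6 254. ] [407.6 223.3]
sRU [132.2 284.4] [211.1 276.1]
```

View pics/w2c.png

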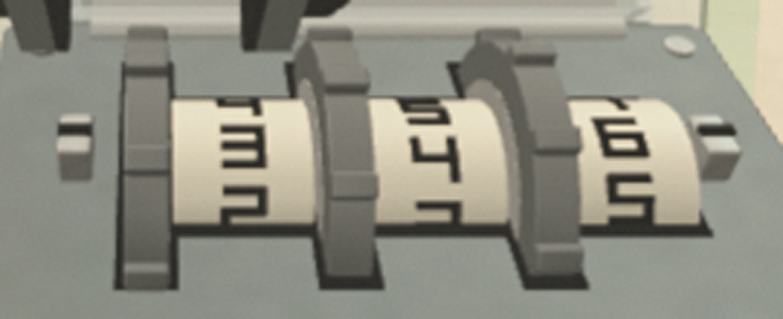

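```bash
python3 - <<'E'
from h import *
import pickle; c1=pickle.load(open('w1.pkl','rb'));c2=pickle.load(open('w2.pkl','rb'))
f=lambda u,v:(200+(788-u)/3.5-.5,160+(420-v)/3.5-.5)
g=lambda u,v:(100+(783-u)/2.9-.5,190+(319-v)/2.9-.5)
for n,a,b in [('pL',f(59,197),g(75,129)),('pR',f(719,194),g(717,129)),('sRU',f(747,10),g(680,46)),('slotHlow',f(132,380),g(146,289)),('slotTlow',f(326,379),g(350,289))]:
    x,e=tri([(c1,a),(c2,b)]); print(n,(F.T@(x-O)).round(4),np.round(e,4))
for n,d,u,v in [('H',4,240,107),('H',3,243,146),('H',2,243,205),('T',5,423,107),('T',4,437,160),('T',3,438,212),('U',6,622,138),('U',5,630,198)]:
    a,y=cyl(c2,g(u,v)); print(n,d,round(a,1),y.round(4),'value',round(d*36-a,1))
for n,d,u,v in [('H',4,230,158),('H',3,229,225),('H',2,228,283),('T',5,420,172),('T',4,420,239),('U',6,615,210),('U',5,615,273),('U',7,610,148)]:
    a,y=cyl(c1,f(u,v)); print(n,d,round(a,1),y.round(4),'value',round(d*36-a,1))
show(*wp('H',-33,.0465));show(*wp('H',-33,.06))
E
```

```text
pL [-0.0001  0.0769  0.0107] [0.0007 0.0007]
pR [ 0.0007 -0.0754  0.0108] [0.0006 0.0006]
sRU [ 0.0501 -0.0884 -0.0001] [0.0008 0.0008]
slotHlow [-0.0408  0.0599 -0.0001] [0.0006 0.0006]
slotTlow [-0.0403  0.0156 -0.0006] [0.0009 0.0009]
H 4 16.8 0.0382 value 127.2
H 3 -16.8 0.0383 value 124.8
H 2 -49.3 0.0386 value 121.3
T 5 17.7 -0.006 value 162.3
T 4 -24.8 -0.006 value 168.8
T 3 -52.6 -0.0058 value 160.6
U 6 -10.8 -0.0499 value 226.8
U 5 -45.0 -0.0495 value 225.0
H 4 20.8 0.0369 value 123.2
H 3 -16.4 0.0366 value 124.4
H 2 -49.8 0.0374 value 121.8
T 5 12.2 -0.007 value 167.8
T 4 -23.8 -0.0069 value 167.8
U 6 -8.6 -0.0514 value 224.6
U 5 -43.4 -0.0519 value 223.4
U 7 27.5 -0.0514 value 224.5
0.0084 0.0057 0.3667 -0.0001 -0.0007 0.0002
0.0088 0.0056 0.2767 -0.0001 -0.0007 0.0002
```

apply_moves(
  series="0.008 0.007 0.18 0 0 0 -0.43;0.008 0.007 0.367 0 0 0 -0.43;0.008 0.007 0.367 0 0 0 -0.43;0.008 0.007 0.367 0 0 0 -1;0.008 0.007 0.367 0 0 0 -1;0.008 0.007 0.367 0 0 0 -1;0.008 0.007 0.367 0 0 0 -1",
)

```text
clock: 5.0
tcp_pos: [0.4758, 0.0368, 0.1234]
orientation: [0.675, -0.483, -0.452, -0.325]
ft_force: [-0.1, -0.7, 0.1]
width: -0.0003
```

```bash
python3 - <<'E'
from h import *
s=stt()
im=optics.snapshot('wrist'); cv2.imwrite('pics/w3.png',im)
for k in range(1,8): show(*wp('H',-33+51.5*k/7,.0465))
E
```

```text
t 5.0 tcp [0.4758 0.0368 0.1234] q [-0.53  0.91  1.51  0.66  1.75  2.03] F [-0.1 -0.7  0.1] w -0.0003
front coords tcp [-0.0255  0.0591  0.0272]
tool in front [[-0.841, -0.001, 0.541], [-0.001, 1.0, -0.001], [-0.541, -0.002, -0.841]]
-0.0400 -0.0014 0.0031 -0.0002 0.0197 0.0002
-0.0791 -0.0015 0.0106 -0.0002 0.0401 0.0002
-0.1169 -0.0015 0.0229 -0.0002 0.0606 0.0002
-0.1528 -0.0016 0.0401 -0.0002 0.0810 0.0002
-0.1862 -0.0016 0.0616 -0.0002 0.1015 0.0002
-0.2166 -0.0016 0.0873 -0.0002 0.1219 0.0001
-0.2435 -0.0016 0.1167 -0.0002 0.1423 0.0001
```

View pics/w3.png

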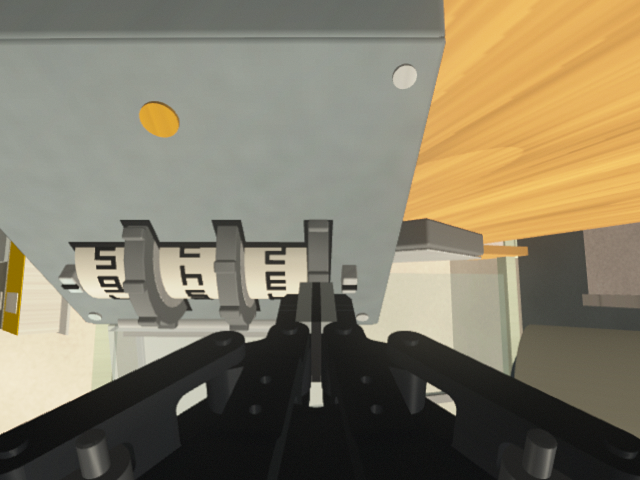

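```bash
python3 - <<'E'
from h import *
ci=optics.camera_info('wrist'); s=stt(); Rc=R.from_quat(s['orientation']).as_matrix()
for z in (0,.007,.014): print(z,proj(ci,s['tcp_pos']+Rc@[0,0,z]),proj(ci,s['tcp_pos']+Rc@[0.011,0,z]),proj(ci,s['tcp_pos']+Rc@[-0.011,0,z]))
for a in (-60,-33,-20,0):
  for r in (.04,.025): print(a,r,proj(ci,fp(r*np.sin(np.radians(a)),.059,-.012+r*np.cos(np.radians(a)))))
im=optics.snapshot('side'); cv2.imwrite('pics/s3.png',im); crop('pics/s3.png','pics/s3c.png',250,130,410,280,4)
crop('pics/w3.png','pics/w3c.png',230,190,400,330,4)
E
```

```text
t 5.05 tcp [0.4758 0.0368 0.1234] q [-0.53  0.91  1.51  0.66  1.75  2.03] F [ 0.9 -0.3  0.5] w 0.0
front coords tcp [-0.0254  0.0592  0.0271]
tool in front [[-0.841, -0.001, 0.541], [-0.001, 1.0, -0.001], [-0.541, -0.001, -0.841]]
0 [315.08368619 285.65960182] [315.10515979 263.09031116] [315.06297682 307.46743298]
0.007 [315.12184911 280.05889568] [315.14313706 258.26997265] [315.10128674 301.14117726]
0.014 [315.15721337 274.86911283] [315.1782829  253.80917892] [315.13683291 295.27153752]
-60 0.04 [314.80649633 241.56050332]
-60 0.025 [314.8894495  247.41673815]
-33 0.04 [314.69310184 280.50928436]
-33 0.025 [314.82380191 269.90732969]
-20 0.04 [314.66765141 297.00427365]
-20 0.025 [314.80755894 279.62621604]
0 0.04 [314.66939569 315.78416571]
0 0.025 [314.80479063 291.24277642]
```

View pics/s3c.png

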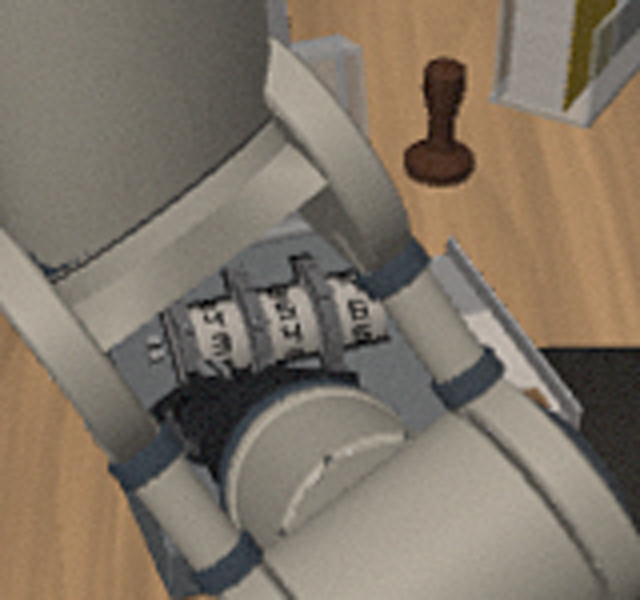

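View pics/w3c.png

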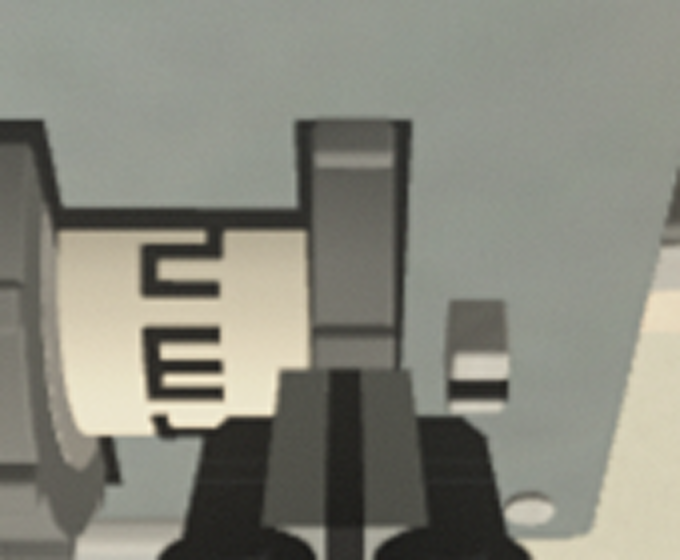

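```bash
python3 - <<'E'
from h import *
im=cv2.imread('pics/w1.png')[280:440,100:300]; im2=cv2.imread('pics/w2.png')[270:430,200:400]
f=lambda i:cv2.resize(np.clip(i.astype(float)*2.2,0,255).astype('uint8'),None,fx=3.9,fy=3.7,interpolation=cv2.INTER_CUBIC)
cv2.imwrite('pics/w1f.png',f(im));cv2.imwrite('pics/w2f.png',f(im2))
E
```

```text
(no output)
```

View pics/w1f.png

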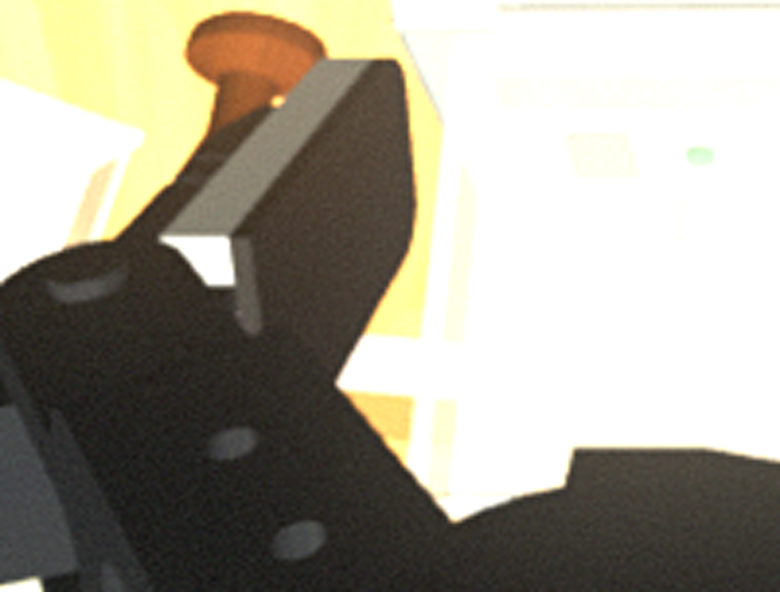

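View pics/w2f.png

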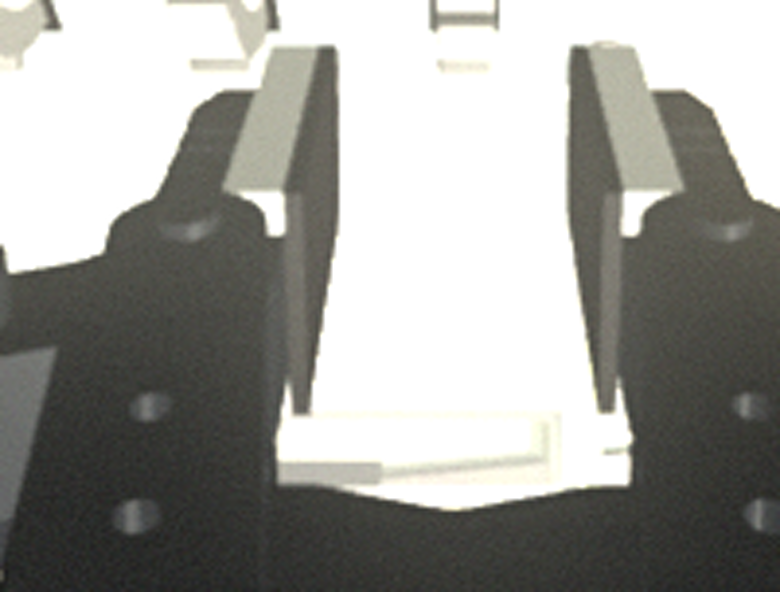

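```bash
python3 - <<'E'
from h import *
ci=optics.camera_info('side')
for dz in (-.014,0,.013,.03,.05,.1): print(dz,proj(ci,np.array([.2648,.5658,.2137+dz])))
crop('pics/side0.png','pics/side0g.png',180,0,280,150,4)
E
```

```text
-0.014 [234.37922488  98.08818901]
0 [233.85265547  93.77334559]
0.013 [233.35845827  89.71932034]
0.03 [232.70447971  84.347896  ]
0.05 [231.9237124   77.92505242]
0.1 [229.91648088  61.36187912]
```

View pics/side0g.png

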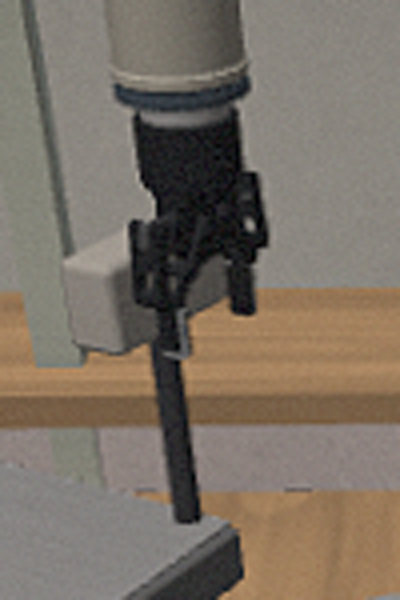

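apply_moves(
  series="0 0.01 0 0 0 0 -0.43;0 0.01 0 0 0 0 -0.43;0 0.01 0.11 0 0 0 -0.43;0 0.01 0.227 0 0 0 -0.43;0 0.01 0.227 0 0 0 -0.43",
)

```text
clock: 5.72
tcp_pos: [0.4633, 0.0677, 0.1102]
orientation: [0.675, -0.483, -0.454, -0.325]
ft_force: [-0.1, -0.5, 0.5]
width: 0.0241
```

```bash
python3 - <<'E'
from h import *
s=stt()
im=optics.snapshot('wrist'); cv2.imwrite('pics/w4.png',im)
crop('pics/w4.png','pics/w4c.png',230,190,400,330,4)
E
```

```text
t 5.72 tcp [0.4633 0.0677 0.1102] q [-0.5   0.92  1.57  0.68  1.69  2.  ] F [-0.1 -0.5  0.5] w 0.0241
front coords tcp [-0.0058  0.0611 -0.0028]
tool in front [[-0.84, -0.001, 0.542], [-0.001, 1.0, 0.001], [-0.542, 0.0, -0.84]]
```

View pics/w4c.png

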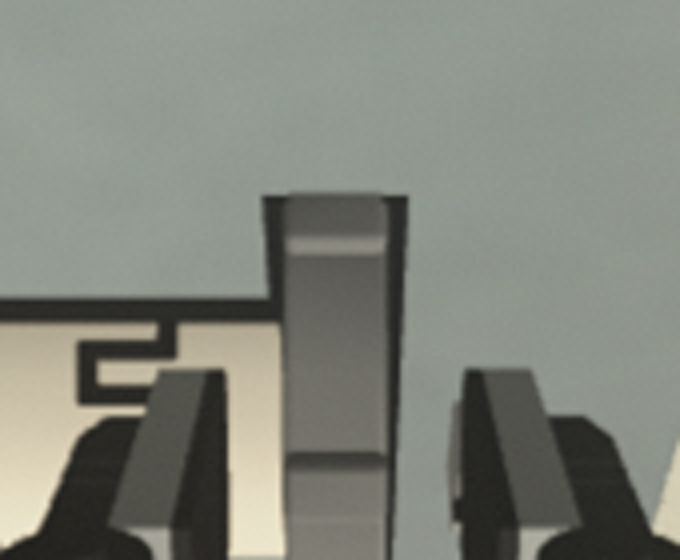

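```bash
cat >> h.py <<'E'
def swing(dphi,n,st=None):
    st=st or telemetry.state(); Rc=R.from_quat(st['orientation']).as_matrix(); A=fp(0,0,-.012)
    for k in range(1,n+1):
        Q=R.from_rotvec(F[:,1]*np.radians(dphi*k/n)).as_matrix()
        v=rel(A+Q@(st['tcp_pos']-A),Q@Rc,st); print(' '.join('%.4f'%x for x in v))
E
echo
```

apply_moves(
  series="0 -0.006 0 0 0 0 -0.43;0 -0.006 0 0 0 0 -1;0 -0.006 0 0 0 0 -1;0 -0.006 0 0 0 0 -1",
)

```text
clock: 6.28
tcp_pos: [0.4646, 0.0669, 0.1105]
orientation: [0.675, -0.483, -0.453, -0.325]
ft_force: [-0.5, -5.5, 2.8]
width: 0.0084
```

```bash
python3 - <<'E'
from h import *
s=stt(); swing(51.5,7)
E
```

```text
t 6.28 tcp [0.4646 0.0669 0.1105] q [-0.5   0.92  1.57  0.68  1.69  2.  ] F [-0.5 -5.5  2.8] w 0.0084
front coords tcp [-0.0065  0.0601 -0.0019]
tool in front [[-0.841, -0.001, 0.541], [-0.001, 1.0, 0.0], [-0.541, -0.0, -0.841]]
-0.0103 -0.0000 0.0007 -0.0000 0.0204 0.0000
-0.0204 -0.0000 0.0026 -0.0000 0.0409 0.0000
-0.0301 -0.0000 0.0059 -0.0001 0.0613 0.0000
-0.0394 -0.0000 0.0103 -0.0001 0.0817 0.0000
-0.0480 -0.0001 0.0160 -0.0001 0.1022 0.0000
-0.0559 -0.0001 0.0226 -0.0001 0.1226 0.0000
-0.0628 -0.0001 0.0302 -0.0001 0.1431 0.0000
```

apply_moves(
  series="-0.0103 0 0.0007 0 0.0204 0 -1;-0.0204 0 0.0026 0 0.0409 0 -1;-0.0301 0 0.0059 0 0.0613 0 -1;-0.0394 0 0.0103 0 0.0817 0 -1;-0.048 0 0.016 0 0.1022 0 -1;-0.0559 0 0.0226 0 0.1226 0 -1;-0.0628 0 0.0302 0 0.143 0 -1;-0.0628 0 0.0302 0 0.143 0 -1",
)

```text
clock: 7.28
tcp_pos: [0.4614, 0.0756, 0.1169]
orientation: [0.806, -0.575, -0.114, -0.082]
ft_force: [5.2, 4.4, -27.9]
width: 0.0084
```

```bash
python3 - <<'E'
from h import *
s=stt()
im=optics.snapshot('wrist'); cv2.imwrite('pics/w5.png',im)
E
```

```text
t 7.28 tcp [0.4614 0.0756 0.1169] q [-0.16  0.46  1.79  0.29  1.04  2.49] F [  5.2   4.4 -27.9] w 0.0084
front coords tcp [ 0.0048  0.0603 -0.0019]
tool in front [[-0.946, -0.003, -0.323], [-0.003, 1.0, -0.0], [0.323, 0.001, -0.946]]
```

View pics/w5.png

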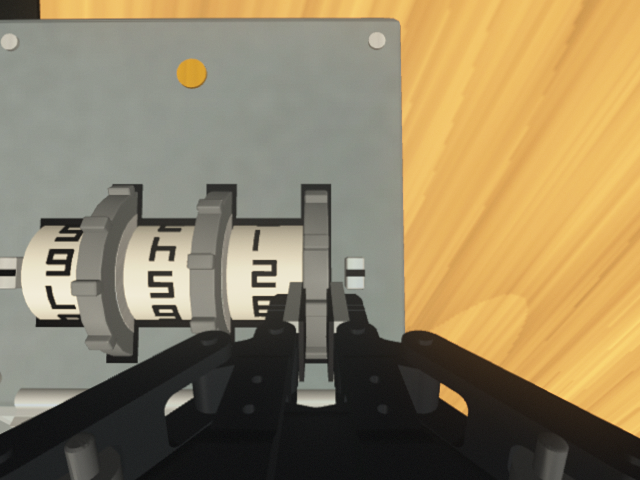

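apply_moves(
  series="0 0 0 0 0 0 -0.43;0 0 0 0 0 0 -0.43;0 0 0 0 0 0 -0.43;0 0 -0.35 0 0 0 -0.43;0 0 -0.35 0 0 0 -0.43",
)

```text
clock: 7.95
tcp_pos: [0.4683, 0.0604, 0.1699]
orientation: [0.805, -0.576, -0.112, -0.084]
ft_force: [-0.0, -0.3, -0.9]
width: 0.0244
```

```bash
python3 - <<'E'
from h import *
import pickle
s=stt()
im=optics.snapshot('wrist'); cv2.imwrite('pics/w6.png',im)
pickle.dump(optics.camera_info('wrist'),open('w6.pkl','wb'))
im=im[190:360,20:380]; cv2.imwrite('pics/w6c.png',cv2.rotate(cv2.resize(im,None,fx=2.2,fy=2.2,interpolation=cv2.INTER_CUBIC),cv2.ROTATE_180))
E
```

```text
t 7.95 tcp [0.4683 0.0604 0.1699] q [-0.19  0.39  1.72  0.27  1.18  2.51] F [-0.  -0.3 -0.9] w 0.0244
front coords tcp [0.0215 0.0586 0.051 ]
tool in front [[-0.946, -0.004, -0.324], [-0.003, 1.0, -0.005], [0.324, -0.003, -0.946]]
```

View pics/w6c.png

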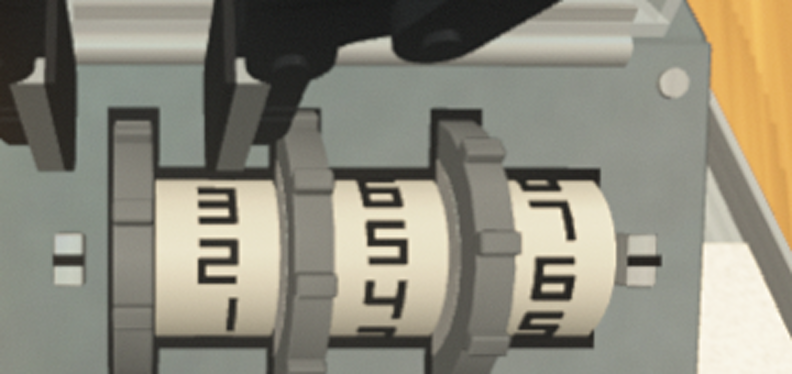

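View pics/w6.png

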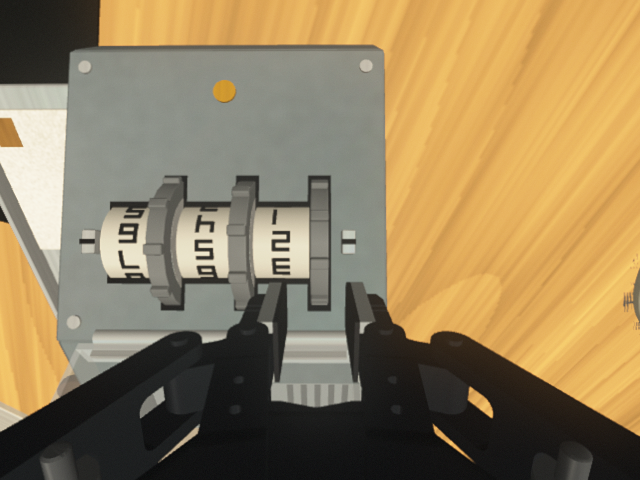

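```bash
python3 - <<'E'
from h import *
import pickle; c=pickle.load(open('w6.pkl','rb'))
g=lambda u,v:(20+(792-u)/2.2-.5,190+(374-v)/2.2-.5)
print(proj(c,fp(0,.0762,.0105)),g(68,261),proj(c,fp(0,-.0762,.0105)),g(642,261))
for n,d,u,v in [('H',3,217,206),('H',2,218,262),('H',1,232,313),('T',6,382,192),('T',5,388,243),('T',4,386,300),('U',7,553,222),('U',6,552,278)]:
    a,y=cyl(c,g(u,v)); print(n,d,round(a,1),y.round(4),'value',round(d*36-a,1))
o,d=ray(c,(316,240)); print(F.T@d, F.T@(o-O))
for w,ph in (('T',20),('U',-45)):show(*wp(w,ph,.06))
E
```

```text
[345.0244109  242.74205438] (348.59090909090907, 240.86363636363637) [ 80.45840808 241.69959035] (87.68181818181817, 240.86363636363637)
H 3 32.4 0.0394 value 75.6
H 2 -2.4 0.0394 value 74.4
H 1 -36.4 0.0351 value 72.4
T 6 43.8 -0.0046 value 172.2
T 5 9.2 -0.0045 value 170.8
T 4 -26.1 -0.005 value 170.1
U 7 22.6 -0.0479 value 229.4
U 6 -11.3 -0.0474 value 227.3
[-0.06049314 -0.00274079 -0.99816485] [0.01128864 0.0601416  0.22167803]
-0.0049 -0.2968 0.0339 -0.0004 0.0033 0.0004
0.3630 -0.5886 0.2581 -0.0002 -0.1773 0.0006
```

```bash
cat >> h.py <<'E'
YW={'H':.0602,'T':.0162,'U':-.0278}
E
python3 - <<'E'
from h import *
show(*wp('T',19,.035));show(*wp('T',19,.0125))
E
```

```text
0.0025 -0.2883 0.2004 -0.0004 0.0005 0.0004
0.0030 -0.2879 0.3504 -0.0004 0.0005 0.0004
```

apply_moves(
  series="0.003 -0.288 0 0 0 0 -0.43;0.003 -0.288 0.1 0 0 0 -0.43;0.003 -0.288 0.2 0 0 0 -0.43;0.003 -0.288 0.2 0 0 0 -0.43",
)

```text
clock: 8.5
tcp_pos: [0.5037, 0.0827, 0.1381]
orientation: [0.805, -0.576, -0.115, -0.082]
ft_force: [-0.8, -0.4, 0.4]
width: 0.0243
```

```bash
python3 - <<'E'
from h import *
s=stt(); show(*wp('T',19,.0125))
im=optics.snapshot('wrist'); cv2.imwrite('pics/w7.png',im)
crop('pics/w7.png','pics/w7c.png',220,190,420,340,4)
E
```

```text
t 8.5 tcp [0.5037 0.0827 0.1381] q [-0.13  0.48  1.67  0.28  1.13  2.54] F [-0.8 -0.4  0.4] w 0.0243
front coords tcp [0.0113 0.018  0.0194]
tool in front [[-0.947, -0.001, -0.321], [-0.002, 1.0, 0.001], [0.321, 0.001, -0.947]]
0.0035 -0.0119 0.1391 0.0001 0.0007 0.0003
```

View pics/w7c.png

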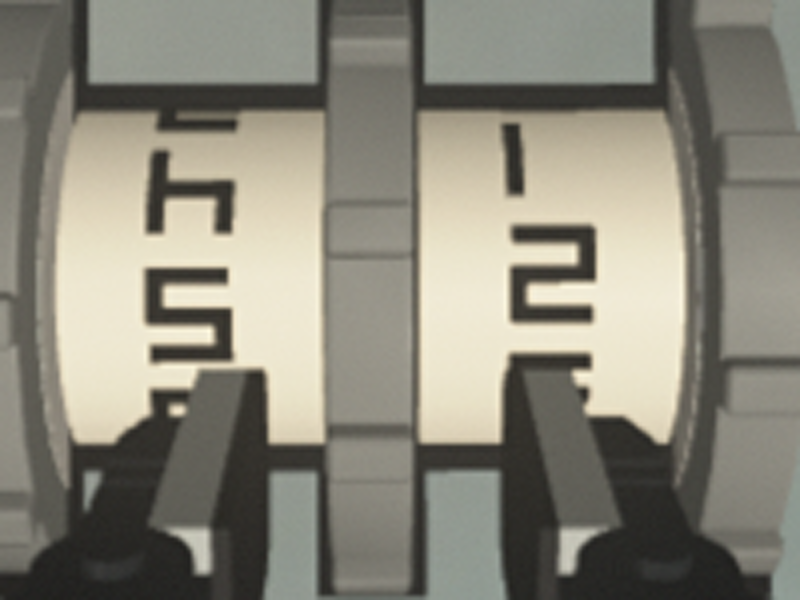

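apply_moves(
  series="0.003 -0.01 0.07 0 0 0 -0.43;0.003 -0.01 0.139 0 0 0 -0.43;0.003 -0.01 0.139 0 0 0 -1;0.003 -0.01 0.139 0 0 0 -1;0.003 -0.01 0.139 0 0 0 -1",
)

```text
clock: 9.18
tcp_pos: [0.5036, 0.0883, 0.1182]
orientation: [0.805, -0.576, -0.115, -0.082]
ft_force: [1.3, 5.5, -19.5]
width: 0.0081
```

```bash
python3 - <<'E'
from h import *
s=stt(); swing(-52,7)
E
```

```text
t 9.18 tcp [0.5036 0.0883 0.1182] q [-0.12  0.51  1.69  0.29  1.09  2.54] F [  1.3   5.5 -19.5] w 0.0081
front coords tcp [ 0.0042  0.0163 -0.    ]
tool in front [[-0.947, -0.002, -0.321], [-0.002, 1.0, 0.001], [0.321, 0.001, -0.947]]
0.0109 0.0000 0.0006 0.0000 -0.0206 -0.0000
0.0217 0.0000 0.0026 0.0001 -0.0413 -0.0000
0.0321 0.0001 0.0060 0.0001 -0.0619 -0.0000
0.0420 0.0001 0.0107 0.0002 -0.0825 -0.0001
0.0513 0.0001 0.0166 0.0002 -0.1032 -0.0001
0.0596 0.0001 0.0237 0.0002 -0.1238 -0.0001
0.0670 0.0001 0.0318 0.0003 -0.1444 -0.0001
```

apply_moves(
  series="0.0109 0 0.0006 0 -0.0206 0 -1;0.0217 0 0.0026 0 -0.0413 0 -1;0.0321 0 0.006 0 -0.0619 0 -1;0.042 0 0.0107 0 -0.0825 0 -1;0.0513 0 0.0166 0 -0.1032 0 -1;0.0596 0 0.0237 0 -0.1238 0 -1;0.067 0 0.0318 0 -0.1444 0 -1;0.067 0 0.0318 0 -0.1444 0 -1",
)

```text
clock: 10.18
tcp_pos: [0.5069, 0.079, 0.1102]
orientation: [0.672, -0.482, -0.457, -0.328]
ft_force: [1.5, -12.3, 8.8]
width: 0.0082
```

```bash
python3 - <<'E'
from h import *
s=stt()
im=optics.snapshot('wrist'); cv2.imwrite('pics/w8.png',im)
E
```

```text
t 10.18 tcp [0.5069 0.079  0.1102] q [-0.45  0.95  1.47  0.73  1.73  2.07] F [  1.5 -12.3   8.8] w 0.0082
front coords tcp [-0.0085  0.0161 -0.0009]
tool in front [[-0.834, 0.0, 0.552], [0.0, 1.0, -0.0], [-0.552, 0.0, -0.834]]
```

View pics/w8.png

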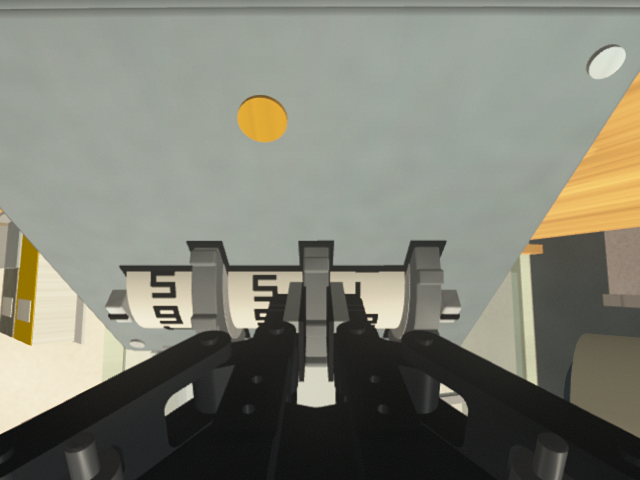

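apply_moves(
  series="0 0 0 0 0 0 -0.43;0 0 0 0 0 0 -0.43;0 0 0 0 0 0 -0.43;0 0 -0.2 0 0 0 -0.43;0 0 -0.2 0 0 0 -0.43",
)

```text
clock: 10.85
tcp_pos: [0.5168, 0.0515, 0.1219]
orientation: [0.673, -0.482, -0.455, -0.327]
ft_force: [0.3, 0.6, -0.2]
width: 0.0242
```

```bash
python3 - <<'E'
from h import *
s=stt(); swing(52.5,5); show(*wp('T',19,.035))
E
```

```text
t 10.85 tcp [0.5168 0.0515 0.1219] q [-0.48  0.94  1.42  0.72  1.78  2.09] F [ 0.3  0.6 -0.2] w 0.0242
front coords tcp [-0.0257  0.0156  0.0255]
tool in front [[-0.837, -0.001, 0.548], [-0.001, 1.0, -0.001], [-0.548, -0.002, -0.837]]
-0.0553 -0.0001 0.0039 -0.0000 0.0292 -0.0000
-0.1089 -0.0001 0.0178 -0.0001 0.0583 -0.0001
-0.1591 -0.0002 0.0412 -0.0001 0.0875 -0.0001
-0.2043 -0.0002 0.0734 -0.0002 0.1167 -0.0001
-0.2427 -0.0002 0.1133 -0.0002 0.1458 -0.0002
-0.1910 0.0037 0.1598 -0.0003 0.1451 0.0001
```

apply_moves(
  series="-0.055 0.003 0.004 0 0.029 0 -0.43;-0.109 0.003 0.018 0 0.058 0 -0.43;-0.159 0.003 0.041 0 0.0875 0 -0.43;-0.204 0.003 0.073 0 0.1167 0 -0.43;-0.215 0.003 0.14 0 0.145 0 -0.43;-0.191 0.003 0.16 0 0.145 0 -0.43;-0.191 0.003 0.16 0 0.145 0 -0.43",
)

```text
clock: 11.72
tcp_pos: [0.5052, 0.083, 0.1392]
orientation: [0.805, -0.576, -0.114, -0.082]
ft_force: [-0.4, 0.0, -0.0]
width: 0.0242
```

```bash
python3 - <<'E'
from h import *
import pickle
s=stt(); show(*wp('T',19,.0125))
im=optics.snapshot('wrist'); cv2.imwrite('pics/w9.png',im); pickle.dump(optics.camera_info('wrist'),open('w9.pkl','wb'))
crop('pics/w9.png','pics/w9c.png',220,190,420,340,4)
E
```

```text
t 11.72 tcp [0.5052 0.083  0.1392] q [-0.13  0.48  1.67  0.28  1.14  2.55] F [-0.4  0.  -0. ] w 0.0242
front coords tcp [0.0117 0.0165 0.0204]
tool in front [[-0.946, -0.001, -0.323], [-0.001, 1.0, -0.001], [0.323, -0.0, -0.946]]
0.0040 -0.0021 0.1460 -0.0001 0.0004 0.0001
```

View pics/w9c.png

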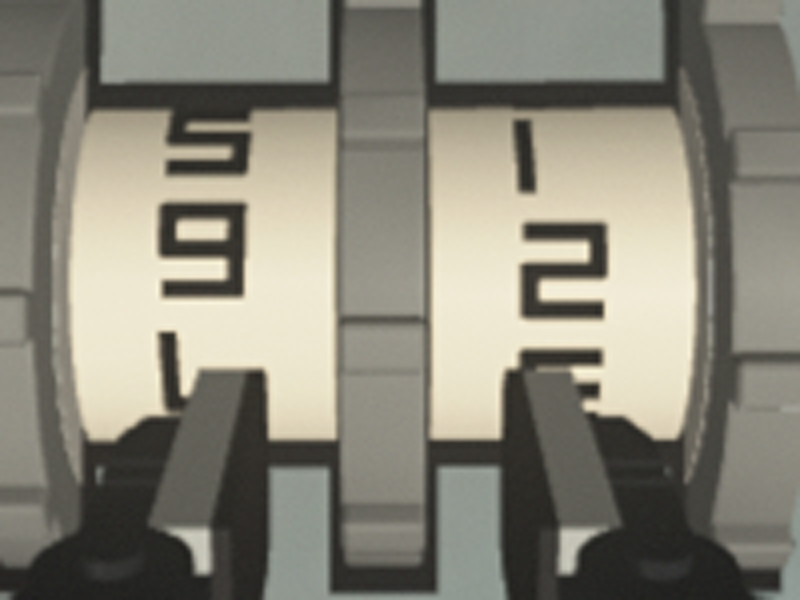

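apply_moves(
  series="0.003 -0.003 0.07 0 0 0 -0.43;0.003 -0.003 0.14 0 0 0 -0.43;0.003 -0.003 0.145 0 0 0 -0.43;0.003 -0.003 0.145 0 0 0 -1;0.003 -0.003 0.145 0 0 0 -1;0.003 -0.003 0.145 0 0 0 -1",
)

```text
clock: 12.52
tcp_pos: [0.504, 0.0877, 0.118]
orientation: [0.805, -0.577, -0.114, -0.082]
ft_force: [-2.1, -3.0, -6.0]
width: 0.0078
```

```bash
python3 - <<'E'
from h import *
s=stt(); swing(-30,4)
E
```

```text
t 12.53 tcp [0.504  0.0877 0.118 ] q [-0.12  0.51  1.69  0.29  1.08  2.54] F [-2.1 -3.  -6. ] w 0.0078
front coords tcp [0.0035 0.0161 0.0002]
tool in front [[-0.946, 0.0, -0.323], [0.0, 1.0, -0.0], [0.323, -0.0, -0.946]]
0.0110 -0.0000 0.0013 -0.0000 -0.0208 0.0000
0.0218 -0.0000 0.0040 -0.0000 -0.0417 0.0000
0.0321 -0.0000 0.0081 -0.0000 -0.0625 0.0000
0.0418 -0.0000 0.0135 -0.0000 -0.0833 0.0000
```

apply_moves(
  series="0.011 0 0.0013 0 -0.0208 0 -1;0.0218 0 0.004 0 -0.0417 0 -1;0.0321 0 0.0081 0 -0.0625 0 -1;0.0418 0 0.0135 0 -0.0833 0 -1;0.0418 0 0.0135 0 -0.0833 0 -1;0.0418 0 0.0135 0 -0.0833 0 -0.43;0.0418 0 0.0135 0 -0.0833 0 -0.43;0.0418 0 0.0135 0 -0.0833 0 -0.43;0.04 0 -0.1 0 -0.0833 0 -0.43;0.04 0 -0.3 0 -0.0833 0 -0.43",
)

```text
clock: 13.78
tcp_pos: [0.5095, 0.0704, 0.1606]
orientation: [0.748, -0.536, -0.319, -0.228]
ft_force: [0.5, 0.5, 0.7]
width: 0.0241
```

```bash
python3 - <<'E'
from h import *
import pickle
s=stt(); 
for ph in (-15,-30,-45): show(*wp('U',ph,.04))
im=optics.snapshot('wrist'); cv2.imwrite('pics/w10.png',im); pickle.dump(optics.camera_info('wrist'),open('w10.pkl','wb'))
im=im[200:340,140:440];cv2.imwrite('pics/w10c.png',cv2.rotate(cv2.resize(im,None,fx=2.6,fy=2.6,interpolation=cv2.INTER_CUBIC),cv2.ROTATE_180))
E
```

```text
t 13.78 tcp [0.5095 0.0704 0.1606] q [-0.38  0.67  1.53  0.58  1.54  2.24] F [0.5 0.5 0.7] w 0.0241
front coords tcp [0.013  0.0164 0.0456]
tool in front [[-0.981, 0.0, 0.193], [0.001, 1.0, 0.001], [-0.193, 0.001, -0.981]]
0.1772 -0.2951 0.0934 0.0001 -0.0107 -0.0001
0.2455 -0.2951 0.1071 0.0001 -0.0524 -0.0001
0.3078 -0.2951 0.1380 0.0001 -0.0940 -0.0001
```

View pics/w10c.png

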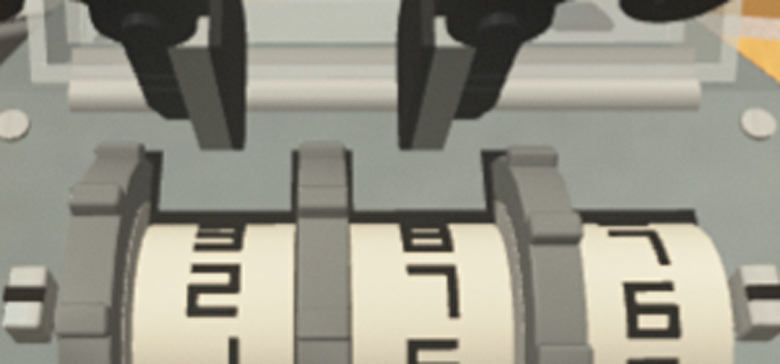

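apply_moves(
  series="0.07 -0.15 0 0 -0.014 0 -0.43;0.15 -0.295 0.04 0 -0.04 0 -0.43;0.25 -0.295 0.1 0 -0.06 0 -0.43;0.258 -0.295 0.112 0 -0.06 0 -0.43;0.258 -0.295 0.112 0 -0.06 0 -0.43",
)

```text
clock: 14.45
tcp_pos: [0.5583, 0.0694, 0.1257]
orientation: [0.677, -0.484, -0.45, -0.325]
ft_force: [0.6, 0.9, -0.4]
width: 0.024
```

```bash
python3 - <<'E'
from h import *
import pickle
s=stt(); 
for ph in (-33,): show(*wp('U',ph,.0125))
im=optics.snapshot('wrist'); cv2.imwrite('pics/w11.png',im); pickle.dump(optics.camera_info('wrist'),open('w11.pkl','wb'))
crop('pics/w11.png','pics/w11c.png',220,190,420,340,4)
E
```

```text
t 14.45 tcp [0.5583 0.0694 0.1257] q [-0.43  0.96  1.33  0.76  1.8   2.17] F [ 0.6  0.9 -0.4] w 0.024
front coords tcp [-0.0206 -0.0294  0.0265]
tool in front [[-0.844, -0.002, 0.536], [-0.004, 1.0, -0.002], [-0.536, -0.004, -0.844]]
0.0225 0.0112 0.2070 -0.0003 -0.0016 0.0006
```

View pics/w11c.png

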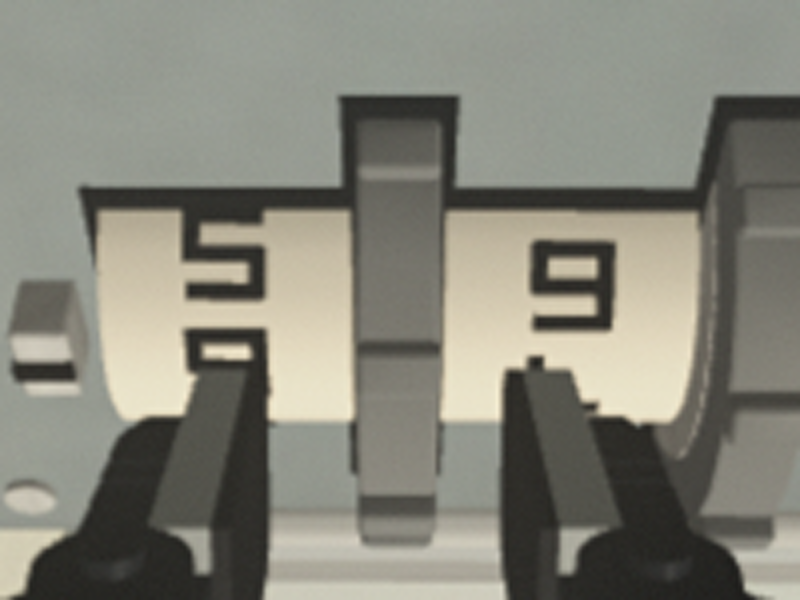

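apply_moves(
  series="0.0225 0.01 0.07 0 -0.0016 0 -0.43;0.0225 0.01 0.14 0 -0.0016 0 -0.43;0.0225 0.01 0.206 0 -0.0016 0 -0.43;0.0225 0.01 0.206 0 -0.0016 0 -0.43;0.0225 0.01 0.206 0 -0.0016 0 -1;0.0225 0.01 0.206 0 -0.0016 0 -1;0.0225 0.01 0.206 0 -0.0016 0 -1",
)

```text
clock: 15.38
tcp_pos: [0.5482, 0.0946, 0.1114]
orientation: [0.675, -0.482, -0.453, -0.327]
ft_force: [-3.2, -0.8, 2.2]
width: 0.0081
```

```bash
python3 - <<'E'
from h import *
s=stt(); swing(52,7)
E
```

```text
t 15.38 tcp [0.5482 0.0946 0.1114] q [-0.4   0.97  1.38  0.78  1.75  2.14] F [-3.2 -0.8  2.2] w 0.0081
front coords tcp [-0.0066 -0.028  -0.0008]
tool in front [[-0.839, -0.003, 0.544], [-0.005, 1.0, -0.002], [-0.544, -0.004, -0.839]]
-0.0112 -0.0000 0.0012 -0.0001 0.0206 -0.0000
-0.0221 -0.0001 0.0039 -0.0002 0.0413 -0.0001
-0.0326 -0.0001 0.0079 -0.0003 0.0619 -0.0001
-0.0424 -0.0002 0.0133 -0.0004 0.0825 -0.0001
-0.0515 -0.0002 0.0199 -0.0005 0.1032 -0.0002
-0.0597 -0.0002 0.0276 -0.0006 0.1238 -0.0002
-0.0668 -0.0002 0.0363 -0.0007 0.1444 -0.0003
```

apply_moves(
  series="-0.0112 0 0.0012 0 0.0206 0 -1;-0.0221 0 0.0039 0 0.0413 0 -1;-0.0326 0 0.0079 0 0.0619 0 -1;-0.0424 0 0.0133 0 0.0825 0 -1;-0.0515 0 0.0199 0 0.1032 0 -1;-0.0597 0 0.0276 0 0.1238 0 -1;-0.0668 0 0.0363 0 0.1444 0 -1;-0.0668 0 0.0363 0 0.1444 0 -1;-0.0668 0 0.0363 0 0.1444 0 -0.43;-0.0668 0 0.0363 0 0.1444 0 -0.43",
)

```text
clock: 16.62
tcp_pos: [0.5457, 0.1028, 0.1188]
orientation: [0.805, -0.577, -0.112, -0.083]
ft_force: [-0.5, 0.1, 0.3]
width: 0.0242
```

apply_moves(
  series="0 0 0 0 0 0 -0.43;0 0 -0.2 0 0 0 -0.43;0 0 -0.2 0 0 0 -0.43",
)

```text
clock: 17.0
tcp_pos: [0.5497, 0.0941, 0.1493]
orientation: [0.805, -0.577, -0.11, -0.084]
ft_force: [0.6, -0.4, -0.8]
width: 0.0241
```

```bash
python3 - <<'E'
from h import *
import pickle
s=stt(); 
im=optics.snapshot('wrist'); cv2.imwrite('pics/w12.png',im); pickle.dump(optics.camera_info('wrist'),open('w12.pkl','wb'))
swing(-42,5); show(*wp('U',-23,.035))
E
```

```text
t 17.0 tcp [0.5497 0.0941 0.1493] q [-0.1   0.52  1.56  0.28  1.19  2.6 ] F [ 0.6 -0.4 -0.8] w 0.0241
front coords tcp [ 0.0145 -0.0292  0.0308]
tool in front [[-0.945, -0.004, -0.327], [-0.001, 1.0, -0.009], [0.327, -0.008, -0.945]]
0.0429 0.0001 0.0032 0.0000 -0.0233 0.0002
0.0850 0.0002 0.0127 0.0000 -0.0467 0.0003
0.1251 0.0003 0.0282 0.0001 -0.0700 0.0005
0.1626 0.0005 0.0494 0.0001 -0.0933 0.0007
0.1966 0.0007 0.0759 0.0001 -0.1167 0.0009
0.1557 0.0062 0.1207 -0.0011 -0.1168 0.0005
```

View pics/w12.png

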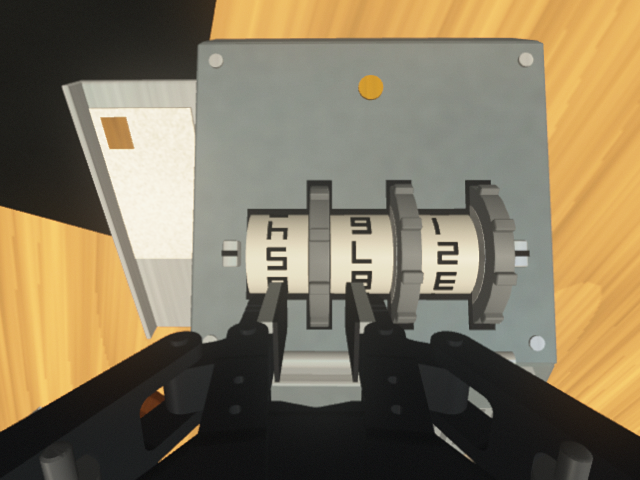

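```bash
python3 - <<'E'
from h import *
im=cv2.imread('pics/w12.png')[200:300,215:540];cv2.imwrite('pics/w12c.png',cv2.resize(im,None,fx=2.4,fy=4.8,interpolation=cv2.INTER_CUBIC))
E
```

```text
(no output)
```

View pics/w12c.png

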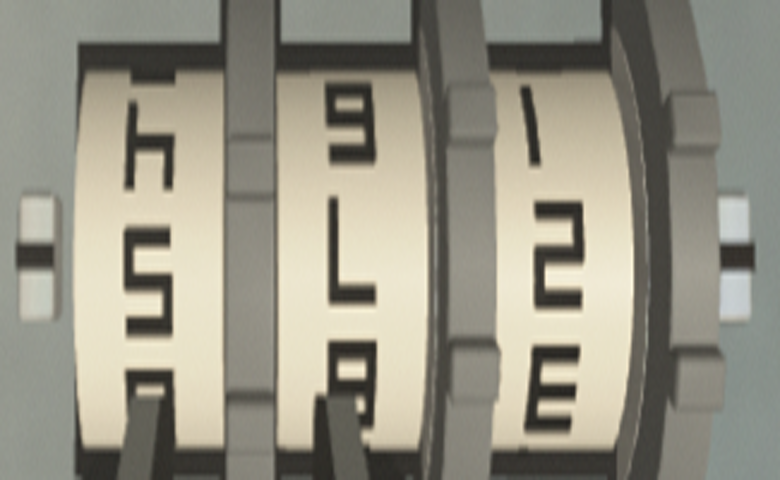

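```bash
python3 - <<'E'
from h import *
import pickle; c=pickle.load(open('w12.pkl','rb'))
g=lambda u,v:(215+u/2.4-.3,200+v/4.8-.4)
for y,u in((.0762,736),(-.0762,37)):
  for s in (0,.001,-.001): print(proj(c,fp(s,y,.0105)),g(u,256))
for sc in (0,-.0015):
 for n,d,u,v in [('H',3,552,389),('H',2,557,254.5),('H',1,530,126),('T',7,352,250.5),('T',6,350,123),('U',5,150,281.5),('U',4,150,146)]:
    a,y=cyl(c,g(u,v),sc=sc); print(n,d,round(a,1),y.round(4),'value',round(d*36-a,1),'target err',round(d*36-a-{'H':72,'T':252,'U':144}[n],1))
E
```

```text
[518.22390079 254.95334381] (521.3666666666668, 252.93333333333334)
[518.28576973 256.88567079] (521.3666666666668, 252.93333333333334)
[518.16197857 253.02233388] (521.3666666666668, 252.93333333333334)
[224.43535109 253.9018517 ] (230.11666666666665, 252.93333333333334)
[224.39664335 255.82509623] (230.11666666666665, 252.93333333333334)
[224.47407483 251.97991542] (230.11666666666665, 252.93333333333334)
H 3 32.5 0.0383 value 75.5 target err 3.5
H 2 -2.3 0.0384 value 74.3 target err 2.3
H 1 -37.7 0.0345 value 73.7 target err 1.7
T 7 -2.9 -0.0053 value 254.9 target err 2.9
T 6 -38.3 -0.0051 value 254.3 target err 2.3
U 5 5.0 -0.0484 value 175.0 target err 31.0
U 4 -30.4 -0.049 value 174.4 target err 30.4
H 3 36.8 0.0387 value 71.2 target err -0.8
H 2 1.1 0.0384 value 70.9 target err -1.1
H 1 -33.1 0.0341 value 69.1 target err -2.9
T 7 0.5 -0.0053 value 251.5 target err -0.5
T 6 -33.7 -0.0052 value 249.7 target err -2.3
U 5 8.5 -0.0484 value 171.5 target err 27.5
U 4 -26.3 -0.0489 value 170.3 target err 26.3
```

apply_moves(
  series="0.043 0.003 0.01 0 -0.0233 0 -0.43;0.085 0.005 0.025 0 -0.0467 0 -0.43;0.115 0.007 0.05 0 -0.07 0 -0.43;0.145 0.007 0.08 0 -0.0933 0 -0.43;0.156 0.007 0.12 -0.001 -0.1168 0.0005 -0.43;0.156 0.007 0.12 -0.001 -0.1168 0.0005 -0.43",
)

```text
clock: 17.8
tcp_pos: [0.5531, 0.0767, 0.1217]
orientation: [0.709, -0.511, -0.396, -0.282]
ft_force: [-0.3, 0.5, 0.2]
width: 0.0245
```

```bash
python3 - <<'E'
from h import *
import pickle
s=stt(); show(*wp('U',-23,.0125))
im=optics.snapshot('wrist'); cv2.imwrite('pics/w13.png',im)
crop('pics/w13.png','pics/w13c.png',220,190,420,340,4)
E
```

```text
t 17.8 tcp [0.5531 0.0767 0.1217] q [-0.4   0.87  1.39  0.7   1.67  2.2 ] F [-0.3  0.5  0.2] w 0.0245
front coords tcp [-0.0158 -0.0269  0.0183]
tool in front [[-0.919, 0.004, 0.394], [0.004, 1.0, 0.0], [-0.394, 0.002, -0.919]]
-0.0173 -0.0062 0.1439 0.0000 0.0005 -0.0007
```

View pics/w13c.png

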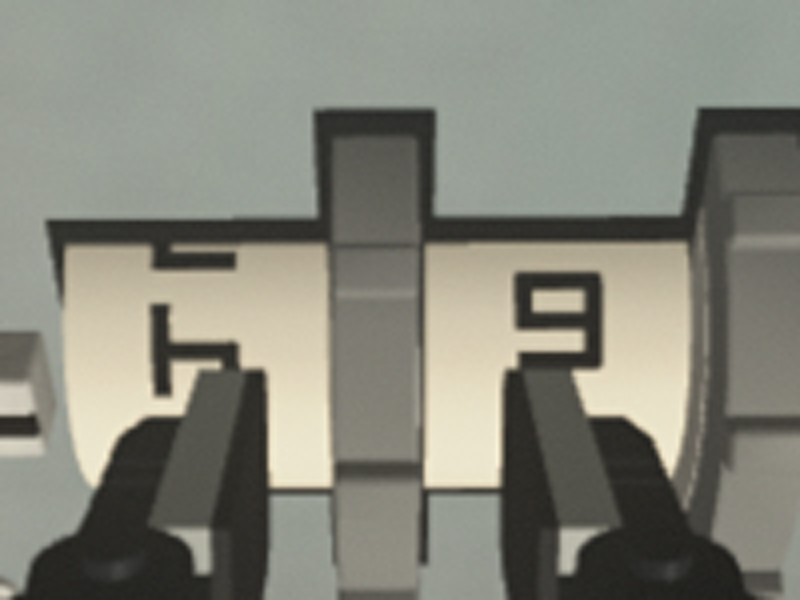

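apply_moves(
  series="-0.017 -0.006 0.07 0 0 0 -0.43;-0.017 -0.006 0.143 0 0 0 -0.43;-0.017 -0.006 0.143 0 0 0 -0.43;-0.017 -0.006 0.143 0 0 0 -1;-0.017 -0.006 0.143 0 0 0 -1;-0.017 -0.006 0.143 0 0 0 -1",
)

```text
clock: 18.6
tcp_pos: [0.5477, 0.096, 0.1141]
orientation: [0.71, -0.51, -0.395, -0.282]
ft_force: [-4.9, -0.6, 4.8]
width: 0.0081
```

```bash
python3 - <<'E'
from h import *
s=stt(); swing(29.5,4)
E
```

```text
t 18.6 tcp [0.5477 0.096  0.1141] q [-0.37  0.87  1.42  0.71  1.63  2.19] F [-4.9 -0.6  4.8] w 0.0081
front coords tcp [-0.0038 -0.0279  0.0007]
tool in front [[-0.92, 0.002, 0.391], [0.002, 1.0, 0.0], [-0.391, 0.001, -0.92]]
-0.0112 0.0000 0.0020 0.0000 0.0205 0.0000
-0.0220 0.0001 0.0054 0.0001 0.0410 0.0000
-0.0323 0.0001 0.0101 0.0001 0.0615 0.0000
-0.0419 0.0001 0.0161 0.0002 0.0819 0.0000
```

apply_moves(
  series="-0.0112 0 0.002 0 0.0205 0 -1;-0.022 0 0.0054 0 0.041 0 -1;-0.0323 0 0.0101 0 0.0615 0 -1;-0.0419 0 0.0161 0 0.0819 0 -1;-0.0419 0 0.0161 0 0.0819 0 -1;-0.0419 0 0.0161 0 0.0819 0 -0.43;-0.0419 0 0.0161 0 0.0819 0 -0.43;-0.0419 0 0.0161 0 0.0819 0 -0.43",
)

```text
clock: 19.6
tcp_pos: [0.5464, 0.1007, 0.1183]
orientation: [0.787, -0.565, -0.201, -0.143]
ft_force: [0.0, -0.3, 0.2]
width: 0.0245
```

apply_moves(
  series="0 0.1 -0.4 0 0 0 -0.43;0 0.25 -0.6 0 0 0 -1;0 0.25 -0.6 0 0 0 -1",
)

```text
clock: 19.98
tcp_pos: [0.5253, 0.0464, 0.1991]
orientation: [0.787, -0.566, -0.199, -0.144]
ft_force: [-0.1, 0.4, -0.4]
width: 0.0001
```

```bash
python3 - <<'E'
from h import *
import pickle
s=stt(); 
im=optics.snapshot('wrist'); cv2.imwrite('pics/w14.png',im); pickle.dump(optics.camera_info('wrist'),open('w14.pkl','wb'))
im=im[190:290,200:460];cv2.imwrite('pics/w14c.png',cv2.resize(im,None,fx=3,fy=6,interpolation=cv2.INTER_CUBIC))
E
```

```text
t 19.98 tcp [0.5253 0.0464 0.1991] q [-0.29  0.5   1.51  0.4   1.45  2.41] F [-0.1  0.4 -0.4] w 0.0001
front coords tcp [0.0124 0.0092 0.093 ]
tool in front [[-0.993, 0.003, -0.114], [0.003, 1.0, -0.003], [0.114, -0.003, -0.993]]
```

View pics/w14.png

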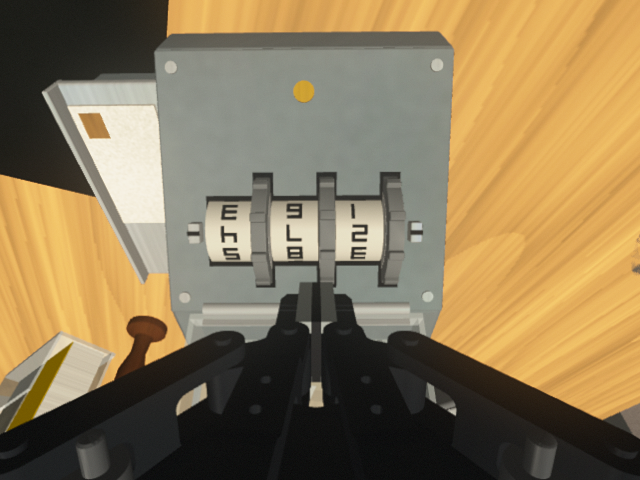

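View pics/w14c.png

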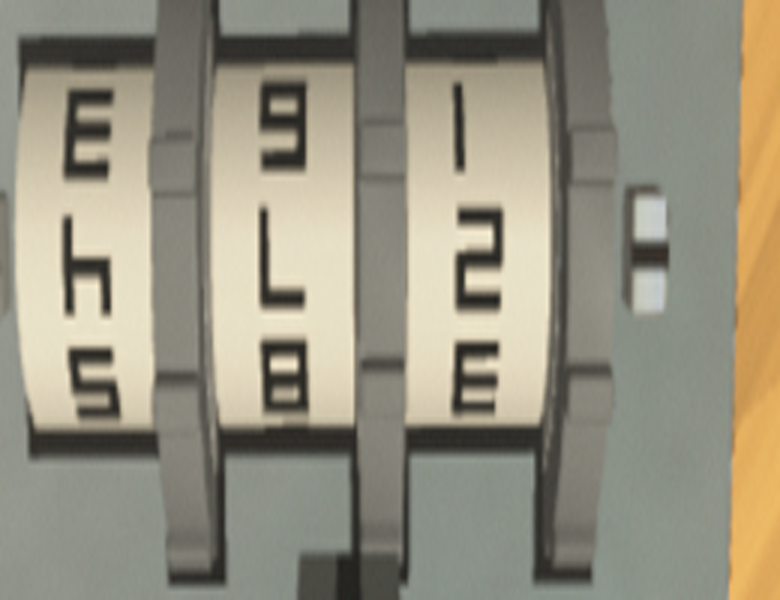

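```bash
python3 - <<'E'
from h import *
import pickle; c=pickle.load(open('w14.pkl','rb'))
im=cv2.cvtColor(cv2.imread('pics/w14.png'),cv2.COLOR_BGR2GRAY)
# black line in each pointer
for x0,x1 in((188,201),(411,423)):
    print(np.round(im[218:246,x0:x1].mean(1)).astype(int))
g=lambda u,v:(200+u/3-.33,190+v/6-.42)
for y in (.0762,-.0762): print([proj(c,fp(s,y,.0105)).round(1) for s in (0,-.001)])
for sc in (0,-.001):
 for n,d,u,v in [('H',3,475,378),('H',2,478,259),('H',1,458,127),('T',7,284,257),('T',6,284,126),('T',8,285,376),('U',4,88,266),('U',3,90,134),('U',5,95,384)]:
    a,y=cyl(c,g(u,v),sc=sc); print(n,d,round(a,1),'err',round(d*36-a-{'H':72,'T':252,'U':144}[n],1))
E
```

```text
[150 150 150 140 110 119 168 184 183 184 183 183 174 127  68  60  62  99
 160 183 185 183 182 183 177 160 149 148]
[141 140 130 103 130 177 190 189 189 190 191 173 103  56  52  56  99 166
 190 192 190 191 190 180 151 140 140 139]
[array([415.2, 233.5]), array([415.3, 232. ])]
[array([190. , 233.9]), array([189.9, 232.4])]
H 3 32.2 err 3.8
H 2 -2.1 err 2.1
H 1 -37.5 err 1.5
T 7 -2.8 err 2.8
T 6 -38.1 err 2.1
T 8 31.3 err 4.7
U 4 -0.7 err 0.7
U 3 -35.9 err -0.1
U 5 33.9 err 2.1
H 3 35.4 err 0.6
H 2 0.2 err -0.2
H 1 -34.8 err -1.2
T 7 -0.5 err 0.5
T 6 -35.3 err -0.7
T 8 34.4 err 1.6
U 4 1.6 err -1.6
U 3 -33.2 err -2.8
U 5 37.2 err -1.2
```

```bash
python3 - <<'E'
from h import *
ct=optics.camera_info('top');cs=optics.camera_info('side')
S=lambda u,v:(240+u/3.1,100+v/3.1); T=lambda u,v:(190+u/3.9,160+v/3.9)
for n,t,s in [('flL',(178,438),(148,68)),('flR',(135,303),(247,55))]:
    x,e=tri([(ct,T(*t)),(cs,S(*s))]); f=F.T@(x-O); print(n,x.round(4),f.round(4),np.round(e,4)); d=f-np.array([.056,0,0]); print(np.hypot(d[0],d[2]), np.arctan2(d[2],-d[0]))
# side only: assume y=+-.04, lever .172
for y,s in ((.04,(148,68)),(-.04,(247,55))):
    o,d=ray(cs,S(*s)); o=F.T@(o-O);d=F.T@d
    for a in (2.1,2.2,2.3,2.4,2.5):
        p=fp(.056-.172*np.cos(a),y,.172*np.sin(a)); print(a,((proj(cs,p)-[240,100])*3.1).round(0),((proj(ct,p)-[190,160])*3.9).round(0),s)
for a in (2.2,2.4): 
    p=fp(.056-.15*np.cos(a)+.032*-np.sin(a)*-1*0,0,.15*np.sin(a)); c,s_=np.cos(a),np.sin(a)
    # outward normal when open angle a
    p=fp(.056-.15*c+.044*s_,0,.15*s_+.044*c); print('screwtop',a,p.round(3),((proj(ct,p)-[190,160])*3.9).round(0))
E
```

```text
flL [0.4509 0.1654 0.3137] [0.19   0.0414 0.1086] [0.0014 0.0014]
0.1724740578252256 2.460576502058037
flR [0.5248 0.1894 0.3119] [ 0.1882 -0.0362  0.1077] [0.0005 0.0005]
0.17050641978345926 2.457662445643102
2.1 [173.  98.] [282. 396.] (148, 68)
2.2 [165.  86.] [252. 407.] (148, 68)
2.3 [158.  78.] [223. 417.] (148, 68)
2.4 [152.  71.] [194. 427.] (148, 68)
2.5 [146.  67.] [167. 437.] (148, 68)
2.1 [280.  80.] [235. 259.] (247, 55)
2.2 [271.  69.] [205. 269.] (247, 55)
2.3 [263.  61.] [176. 279.] (247, 55)
2.4 [255.  55.] [147. 290.] (247, 55)
2.5 [248.  51.] [120. 300.] (247, 55)
screwtop 2.2 [0.49  0.178 0.297] [159. 365.]
screwtop 2.4 [0.481 0.205 0.285] [114. 382.]
```

```bash
cat >> h.py <<'E'
TIP=-.020
def gp(a,L,y,h): return np.array([.056-L*np.cos(a)+h*np.sin(a),y,L*np.sin(a)+h*np.cos(a)])
def guardpose(a,phi,L=.088,y=.065,h=.042,cam=-1,extra=0):
    d=a-phi; hh=h+.011*abs(np.sin(d))+extra
    t=gp(a,L,y,hh); z=-np.array([np.sin(phi),0,np.cos(phi)])
    return O+F@(t-TIP*z), toolR(phi,cam)
def fkbasis(q):
    c,s=np.cos(q[0]),np.sin(q[0]); d=lambda t:np.array([np.sin(t)*c,np.sin(t)*s,np.cos(t)])
    A=(R.from_euler('z',q[0])*R.from_euler('y',q[1]+q[2])*R.from_euler('z',q[3])*R.from_euler('y',q[4])).as_matrix()[:,2]
    return np.c_[[0,0,1],[c,s,0],d(q[1]),d(q[1]+q[2]),d(q[1]+q[2]+np.pi/2),A]
def ik(p,Rt,K):
    from scipy.optimize import least_squares
    best=None
    def f(x):
        q=np.r_[x,0,0,0]; w=wristq(Rt,x[0],x[1]+x[2]); q[3:5]=w[:2]; return fkbasis(q)@K-p
    for x0 in ([0.3,.4,1.3],[0.6,0.2,1.5],[0,.8,1.2]):
        r=least_squares(f,x0)
        if best is None or r.cost<best.cost: best=r
    w=wristq(Rt,best.x[0],best.x[1]+best.x[2]); q6=w[2]-np.pi/2
    return np.r_[best.x,w[0],w[1],(q6+np.pi)%(2*np.pi)-np.pi],best.cost
E
python3 - <<'E'
from h import *
D=[([0.2647594 , 0.56570272, 0.21358793],[1.0375,.49418,1.34617,0,1.3025,0]),
([0.3594,0.4486,0.3639],[ 0.79,0.31,1.23,0,1.6,0.79]),([0.4917,0.2986,0.4607],[ 0.44,0.29,1.02,0,1.83,1.38]),
([0.5407,0.0164,0.4003],[-0.38,0.42,1.14,0.5,1.96,2.55]),([0.5434,0.0125,0.2291],[-0.38,0.56,1.38,0.45,1.63,2.37]),
([0.4929,-0.0108,0.1449],[-0.58,0.91,1.4,0.64,1.86,2.07]),([0.4614,0.0756,0.1169],[-0.16,0.46,1.79,0.29,1.04,2.49]),([0.5582,0.0694,0.1257],[-0.43,0.96,1.33,0.76,1.8,2.17]),([0.5477,0.096,0.1141],[-0.37,0.87,1.42,0.71,1.63,2.19])]
s=telemetry.state(); D.append((s['tcp_pos'],s['q']))
A=np.vstack([fkbasis(q) for p,q in D]); b=np.hstack([p for p,q in D])
K,res,rk,sv=np.linalg.lstsq(A,b,rcond=None); print(K.round(3),rk,np.abs(A@K-b).max())
np.save('K.npy',K)
for cam in (1,-1):
 for a in (2.46,2,1.5,1,.5,0):
  q,c=ik(*guardpose(a,np.radians(85)*a/2.46,cam=cam),K); print(cam,a,q.round(2),c<1e-8)
E
```

```text
[ 0.218 -0.053  0.772  0.384  0.144  0.456] 6 0.06323925694636656
1 2.46 [ 1.01  0.6   1.66 -0.64  1.54 -2.21] True
1 2 [ 0.81  0.42  1.69 -0.53  1.38 -2.46] True
1 1.5 [ 0.48  0.3   1.71 -0.31  1.2  -2.86] True
1 1 [0.11 0.31 1.7  0.01 1.14 2.92] True
1 0.5 [-0.19  0.43  1.68  0.29  1.2   2.49] True
1 0 [-0.37  0.62  1.65  0.47  1.32  2.22] True
-1 2.46 [ 1.01  0.6   1.66 -0.64  1.54  0.93] True
-1 2 [ 0.81  0.42  1.69 -0.53  1.38  0.68] True
-1 1.5 [ 0.48  0.3   1.71 -0.31  1.2   0.28] True
-1 1 [ 0.11  0.31  1.7   0.01  1.14 -0.23] True
-1 0.5 [-0.19  0.43  1.68  0.29  1.2  -0.65] True
-1 0 [-0.37  0.62  1.65  0.47  1.32 -0.92] True
```

```bash
python3 - <<'E'
from h import *
s=telemetry.state();q=s['q'];Rt=R.from_quat(s['orientation']).as_matrix();w=wristq(Rt,q[0],q[1]+q[2]);print(q.round(3),np.round(w,3),w[2]-np.pi/2)
r=np.radians
print(guardpose(2.46,r(85),extra=.04)[0], guardpose(2.46,r(85))[0], 'guard top',(fp(0,0,0)-O+O+F@gp(2.46,.172,.04,0)).round(3))
show([.53,.01,.34],toolR(r(35),1,r(-60)))
E
```

```text
[-0.293  0.506  1.506  0.403  1.444  2.41 ] [ 0.403  1.444 -2.303] -3.8734868755449803
[0.41283252 0.2041765  0.194617  ] [0.42519525 0.16775706 0.20560733] guard top [0.452 0.166 0.313]
-0.2355 0.0488 -0.9497 -0.0415 0.0717 -0.1637
```

apply_moves(
  series="-0.23 0.05 -0.95 -0.0415 0.0717 -0.1637 -1;-0.23 0.05 -0.95 -0.0415 0.0717 -0.1637 -1;-0.23 0.05 -0.95 -0.0415 0.0717 -0.1637 -1;-0.23 0.05 -0.95 -0.0415 0.0717 -0.1637 -1",
)

```text
clock: 20.52
tcp_pos: [0.5314, 0.0094, 0.3405]
orientation: [0.959, -0.27, -0.071, -0.052]
ft_force: [-0.0, -0.2, -0.8]
width: -0.0
```

```bash
python3 - <<'E'
from h import *
r=np.radians
s=stt();show([.53,.01,.45],toolR(r(35),1,r(-90)));show([.48,.11,.45],toolR(r(35),1,r(-100)));show([.44,.25,.45],toolR(r(35),1,r(-150)))
E
```

```text
t 20.52 tcp [0.5314 0.0094 0.3405] q [-0.17  0.32  1.29  0.12  1.66  1.95] F [-0.  -0.2 -0.8] w -0.0
front coords tcp [0.0632 0.0153 0.2301]
tool in front [[-0.713, -0.555, -0.429], [-0.635, 0.771, 0.059], [0.298, 0.314, -0.902]]
-0.1307 -0.0431 -0.7169 -0.0207 0.0204 -0.1392
-0.7525 -0.4335 -0.5884 -0.0227 0.0188 -0.1669
-1.4542 -1.0853 -0.4304 -0.0319 0.0083 -0.3053
```

apply_moves(
  series="-0.3 -0.2 -0.55 -0.0227 0.0188 -0.1669 -1;-0.75 -0.43 -0.55 -0.0227 0.0188 -0.1669 -1;-0.75 -0.43 -0.55 -0.0227 0.0188 -0.1669 -1;-0.75 -0.43 -0.55 -0.0227 0.0188 -0.1669 -1;-0.75 -0.43 -0.55 -0.0227 0.0188 -0.1669 -1",
)

```text
clock: 21.15
tcp_pos: [0.4795, 0.1114, 0.4434]
orientation: [0.982, 0.188, -0.01, -0.007]
ft_force: [-1.0, 0.2, -0.5]
width: 0.0002
```

```bash
python3 - <<'E'
from h import *
r=np.radians
s=stt();show([.42,.23,.43],toolR(r(35),1,r(-170)));show([.40,.25,.35],toolR(r(70),1,r(-180)))
E
```

```text
t 21.15 tcp [0.4795 0.1114 0.4434] q [0.1  0.16 1.24 0.01 1.76 1.29] F [-1.   0.2 -0.5] w 0.0002
front coords tcp [0.215  0.0317 0.2494]
tool in front [[0.032, -0.828, -0.56], [-0.999, -0.051, 0.017], [-0.043, 0.559, -0.828]]
-0.0751 -0.8795 0.1054 -0.0041 0.0004 -0.2141
-0.1409 -1.0435 0.6428 -0.0777 -0.0775 -0.2324
```

apply_moves(
  series="-0.07 -0.4 0.05 -0.02 -0.02 -0.08 -1;-0.1 -0.8 0.1 -0.04 -0.04 -0.15 -1;-0.14 -0.98 0.4 -0.0777 -0.0775 -0.2324 -1;-0.14 -0.98 0.6 -0.0777 -0.0775 -0.2324 -1;-0.14 -0.98 0.6 -0.0777 -0.0775 -0.2324 -1;-0.14 -0.98 0.6 -0.0777 -0.0775 -0.2324 -1;-0.14 -0.98 0.6 -0.0777 -0.0775 -0.2324 -1;-0.14 -0.98 0.6 -0.0777 -0.0775 -0.2324 -1",
)

```text
clock: 22.15
tcp_pos: [0.4037, 0.2421, 0.355]
orientation: [0.603, 0.747, -0.166, 0.228]
ft_force: [0.5, 0.1, -0.1]
width: -0.0001
```

```bash
python3 - <<'E'
from h import *
r=np.radians
s=stt();show(*guardpose(2.46,r(85),extra=.05));show(*guardpose(2.46,r(85),extra=.01))
im=optics.snapshot('side'); cv2.imwrite('pics/s15.png',im);im=optics.snapshot('wrist'); cv2.imwrite('pics/w15.png',im)
E
```

```text
t 22.15 tcp [0.4037 0.2421 0.355 ] q [ 0.77  0.32  1.4  -0.5   1.71  0.56] F [ 0.5  0.1 -0.1] w -0.0001
front coords tcp [0.2856 0.0615 0.092 ]
tool in front [[0.374, -0.071, -0.925], [-0.104, -0.994, 0.034], [-0.922, 0.083, -0.379]]
0.4224 -0.0323 1.0204 -0.0079 -0.0477 -0.0156
0.1687 -0.0031 1.0972 -0.0079 -0.0477 -0.0156
```

View pics/w15.png

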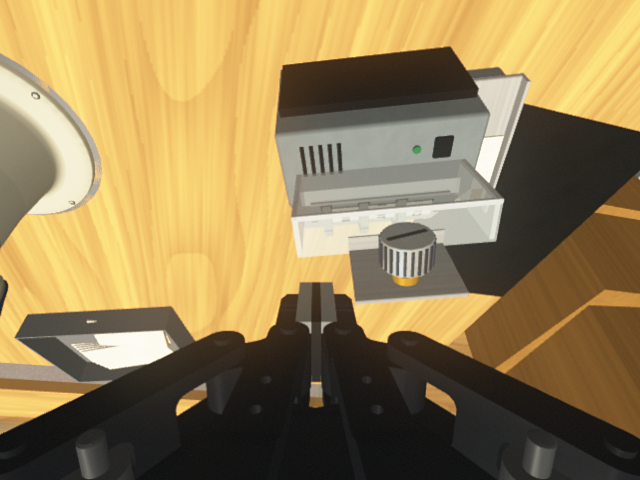

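View pics/s15.png

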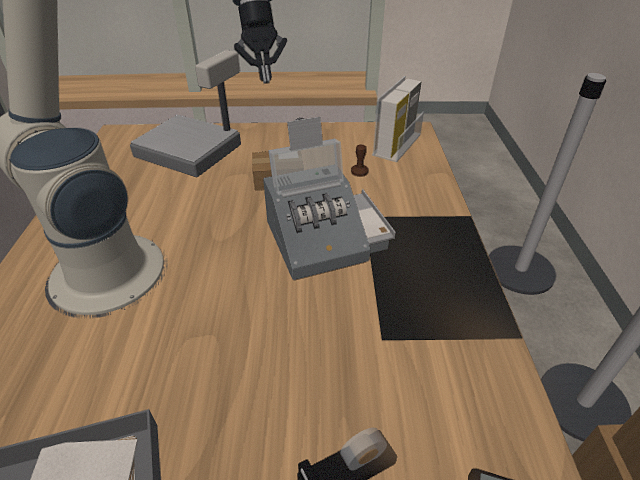

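```bash
python3 - <<'E'
from h import *
r=np.radians
cs=optics.camera_info('side'); ct=optics.camera_info('top');s=stt();Rc=R.from_quat(s['orientation']).as_matrix()
for t in (.014,0,-.02,-.05): print(t,proj(cs,s['tcp_pos']+Rc@[0,0,t]))
for n,p in (('H',(.47,.23,.3)),): pass
# parcel from top, z=.07
print(onz(ct,(132,265),.07),onz(ct,(183,322),.07),onz(ct,(145,197),.09))
ci=optics.camera_info('wrist');print(ci['pose'][:3,3])
for a in (2.4,2.46,2.52): print(a,[proj(ci,O+F@gp(a,L,y,h)).round(0) for L,y,h in ((.15,0,.044),(.172,.04,.006),(.106,.085,.042),(.106,-.085,.042))])
E
```

```text
t 22.25 tcp [0.4027 0.2423 0.3546] q [ 0.77  0.32  1.4  -0.5   1.71  0.56] F [-0.6  0.3 -0.2] w -0.0003
front coords tcp [0.2858 0.0624 0.0914]
tool in front [[0.374, -0.072, -0.924], [-0.105, -0.994, 0.035], [-0.921, 0.084, -0.38]]
0.014 [268.16373669  97.34125023]
0 [267.21137784  91.28026565]
-0.02 [265.84701334  82.59201289]
-0.05 [263.79226891  69.49577   ]
[0.47045988 0.46682733 0.07      ] [0.32433153 0.33357686 0.07      ] [0.64357022 0.42864579 0.09      ]
[0.36833464 0.38148935 0.45358741]
2.4 [array([410., 246.]), array([359., 311.]), array([294., 226.]), array([506., 205.])]
2.46 [array([410., 234.]), array([358., 301.]), array([293., 218.]), array([506., 197.])]
2.52 [array([409., 221.]), array([358., 289.]), array([292., 209.]), array([506., 188.])]
```

apply_moves(
  series="0.2 -0.03 0.4 -0.008 -0.0477 -0.0156 -1;0.42 -0.03 0.8 -0.008 -0.0477 -0.0156 -1;0.42 -0.03 1 -0.008 -0.0477 -0.0156 -1;0.42 -0.03 1 -0.008 -0.0477 -0.0156 -1",
)

```text
clock: 22.75
tcp_pos: [0.4077, 0.2137, 0.1922]
orientation: [0.529, 0.736, -0.248, 0.342]
ft_force: [-0.6, 0.1, 1.6]
width: -0.0001
```

```bash
cat >> h.py <<'E'
def sweep(a0,a1,n,extra=0,**k):
    st=telemetry.state()
    for i in range(n+1):
        a=a0+(a1-a0)*i/n; p,Rt=guardpose(a,np.radians(85)*a/2.46,extra=extra,**k); print('%.2f '%a,' '.join('%.3f'%x for x in rel(p,Rt,st)))
E
python3 - <<'E'
from h import *
s=stt(); sweep(2.46,1.5,7)
im=optics.snapshot('wrist'); cv2.imwrite('pics/w16.png',im)
E
```

```text
t 22.75 tcp [0.4077 0.2137 0.1922] q [ 0.86  0.6   1.64 -0.72  1.49  0.83] F [-0.6  0.1  1.6] w -0.0001
front coords tcp [ 0.1692  0.0668 -0.0252]
tool in front [[0.086, -0.006, -0.996], [-0.001, -1.0, 0.006], [-0.996, 0.0, -0.086]]
2.46  -0.279 0.014 0.193 -0.001 0.000 -0.000
2.32  -0.362 0.014 0.207 -0.001 0.013 -0.000
2.19  -0.442 0.014 0.233 -0.001 0.026 -0.000
2.05  -0.517 0.014 0.271 -0.001 0.040 -0.000
1.91  -0.586 0.015 0.319 -0.001 0.053 -0.000
1.77  -0.647 0.015 0.377 -0.001 0.066 -0.000
1.64  -0.699 0.015 0.444 -0.001 0.079 -0.000
1.50  -0.741 0.016 0.518 -0.001 0.092 -0.000
```

View pics/w16.png

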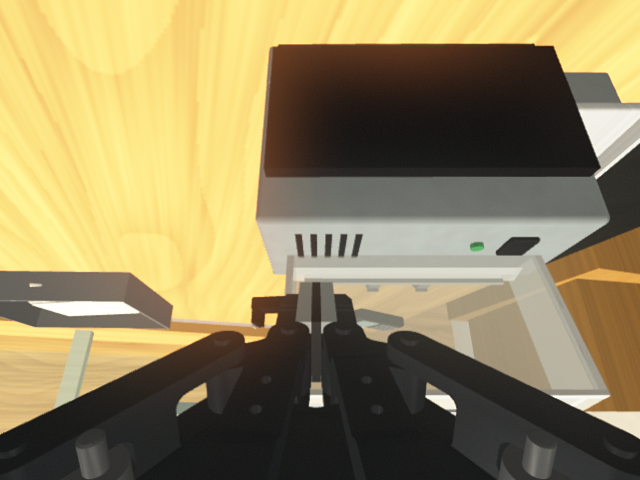

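apply_moves(
  series="-0.28 0.03 0.193 0 0 0 -1;-0.362 0.03 0.207 0 0.013 0 -1;-0.442 0.03 0.233 0 0.026 0 -1;-0.517 0.03 0.271 0 0.04 0 -1;-0.586 0.03 0.319 0 0.053 0 -1;-0.647 0.03 0.377 0 0.066 0 -1;-0.699 0.03 0.444 0 0.079 0 -1;-0.741 0.03 0.518 0 0.092 0 -1",
)

```text
clock: 23.8
tcp_pos: [0.4561, 0.0923, 0.2326]
orientation: [0.579, 0.802, -0.082, 0.12]
ft_force: [-1.8, 1.3, -0.2]
width: 0.0001
```

```bash
python3 - <<'E'
from h import *
s=stt(); sweep(1.5,.4,8,y=.062)
im=optics.snapshot('side'); cv2.imwrite('pics/s17.png',im); crop('pics/s17.png','pics/s17c.png',200,60,400,290,2.6)
E
```

```text
t 23.8 tcp [0.4561 0.0923 0.2326] q [ 0.29  0.26  1.73 -0.32  1.16  0.1 ] F [-1.8  1.3 -0.2] w 0.0001
front coords tcp [0.0854 0.06   0.0828]
tool in front [[0.62, -0.001, -0.784], [-0.008, -1.0, -0.005], [-0.784, 0.009, -0.62]]
1.50  0.007 -0.014 0.034 0.001 -0.000 -0.001
1.36  -0.062 -0.014 0.084 0.001 0.013 -0.001
1.23  -0.124 -0.013 0.144 0.001 0.026 -0.001
1.09  -0.176 -0.013 0.212 0.001 0.039 -0.001
0.95  -0.217 -0.013 0.288 0.001 0.052 -0.001
0.81  -0.247 -0.014 0.369 0.001 0.066 -0.001
0.67  -0.265 -0.014 0.454 0.001 0.079 -0.001
0.54  -0.270 -0.014 0.541 0.001 0.092 -0.001
0.40  -0.262 -0.015 0.628 0.001 0.105 -0.001
```

View pics/s17c.png

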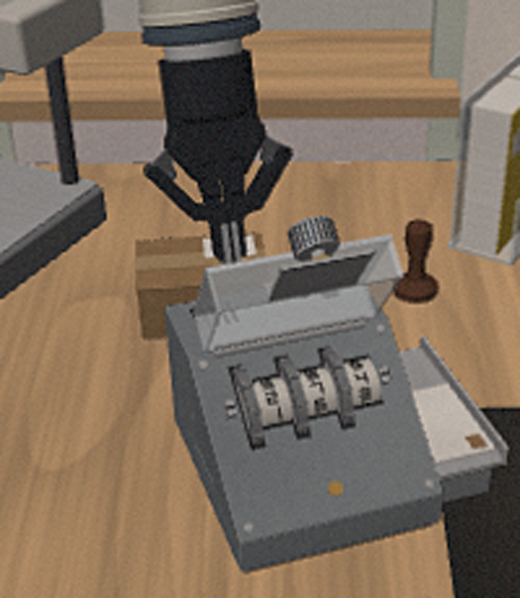

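apply_moves(
  series="0.005 0 0.034 0 0 0 -1;-0.062 0 0.084 0 0.013 0 -1;-0.124 0 0.144 0 0.026 0 -1;-0.176 0 0.212 0 0.039 0 -1;-0.217 0 0.288 0 0.052 0 -1;-0.247 0 0.369 0 0.066 0 -1;-0.265 0 0.454 0 0.079 0 -1;-0.27 0 0.541 0 0.092 0 -1;-0.262 0 0.628 0 0.105 0 -1",
)

```text
clock: 24.98
tcp_pos: [0.4782, 0.0303, 0.1539]
orientation: [0.574, 0.797, 0.112, -0.148]
ft_force: [0.3, -0.1, -1.3]
width: 0.0003
```

```bash
python3 - <<'E'
from h import *
s=stt(); sweep(.4,-.03,4,y=.060)
E
```

```text
t 24.98 tcp [0.4782 0.0303 0.1539] q [-0.29  0.46  1.69  0.33  1.22 -0.76] F [ 0.3 -0.1 -1.3] w 0.0003
front coords tcp [-0.0136  0.059   0.056 ]
tool in front [[0.972, -0.0, -0.235], [-0.003, -1.0, -0.009], [-0.235, 0.01, -0.972]]
0.40  0.007 -0.007 0.005 0.001 -0.001 -0.000
0.29  -0.023 -0.007 0.067 0.002 0.010 -0.000
0.18  -0.045 -0.008 0.132 0.002 0.020 -0.000
0.08  -0.060 -0.008 0.200 0.002 0.030 -0.000
-0.03  -0.067 -0.009 0.267 0.002 0.041 -0.000
```

apply_moves(
  series="-0.023 0 0.067 0 0.01 0 -1;-0.045 0 0.132 0 0.02 0 -1;-0.06 0 0.2 0 0.03 0 -1;-0.066 0 0.24 0 0.039 0 -1;-0.066 0 0.248 0 0.039 0 -1",
)

```text
clock: 25.6
tcp_pos: [0.4776, 0.0348, 0.1188]
orientation: [0.555, 0.773, 0.182, -0.246]
ft_force: [-9.0, -21.8, 75.9]
width: 0.0001
```

```bash
python3 - <<'E'
from h import *
s=stt()
im=optics.snapshot('wrist'); cv2.imwrite('pics/w18.png',im)
im=optics.snapshot('side'); cv2.imwrite('pics/s18.png',im); crop('pics/s18.png','pics/s18c.png',240,130,420,290,3.7)
E
```

```text
t 25.6 tcp [0.4776 0.0348 0.1188] q [-0.4   0.61  1.66  0.47  1.33 -0.95] F [ -9.  -21.8  75.9] w 0.0001
front coords tcp [-0.0301  0.0581  0.0247]
tool in front [[1.0, 0.001, 0.011], [0.001, -1.0, -0.01], [0.011, 0.01, -1.0]]
```

View pics/w18.png

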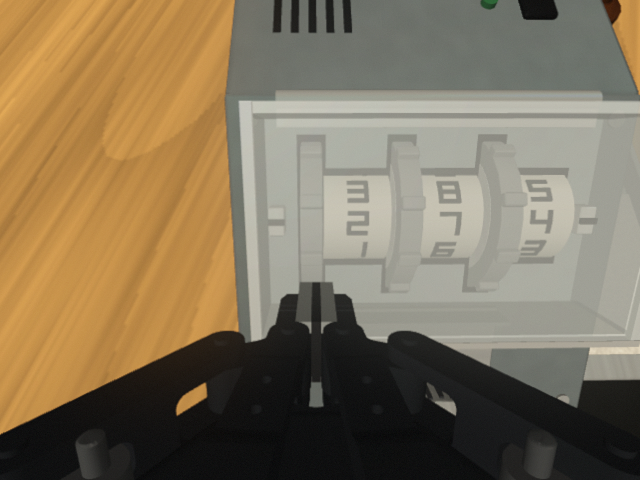

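View pics/s18c.png

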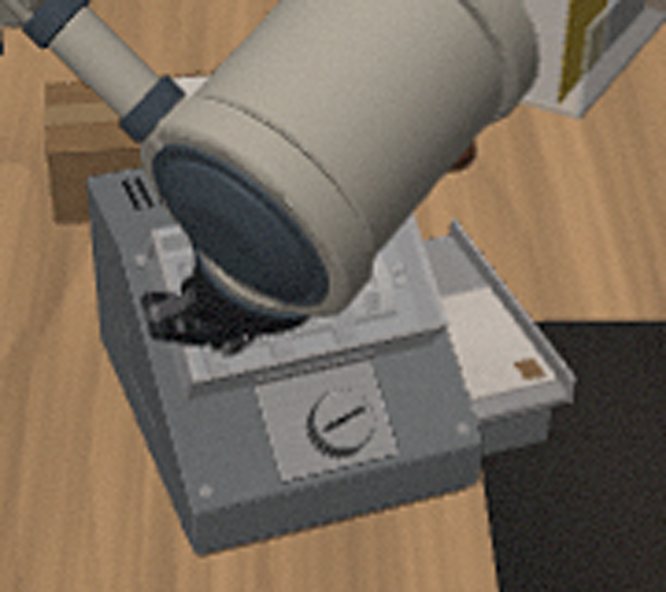

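apply_moves(
  series="0 0 -0.2 0 0 0 -1;-0.1 0.1 -0.4 0 0 0 -0.5;-0.43 0.387 -0.4 0 0 0 0.4;-0.43 0.387 -0.4 0 0 0 0.4;-0.43 0.387 -0.4 0 0 0 0.4",
)

```text
clock: 26.32
tcp_pos: [0.5599, -0.029, 0.1308]
orientation: [0.555, 0.774, 0.181, -0.246]
ft_force: [-0.0, 1.9, 0.4]
width: 0.0597
```

```bash
python3 - <<'E'
from h import *
import pickle
s=stt(); print(s['wrist_torque'])
im=optics.snapshot('wrist'); cv2.imwrite('pics/w19.png',im); c=optics.camera_info('wrist'); pickle.dump(c,open('w19.pkl','wb'))
print(proj(c,fp(-.094,0,.044)),proj(c,fp(-.094,.019,.044)),proj(c,fp(-.05,0,.042)),proj(c,fp(-.094-.022,.04,.006)))
im=optics.snapshot('side'); cv2.imwrite('pics/s19.png',im); crop('pics/s19.png','pics/s19c.png',240,130,420,290,3.7)
E
```

```text
t 26.32 tcp [ 0.5599 -0.029   0.1308] q [-0.44  0.7   1.39  0.44  1.51 -0.9 ] F [-0.   1.9  0.4] w 0.0597
front coords tcp [-0.0944  0.0007  0.0844]
tool in front [[1.0, 0.001, 0.01], [0.001, -1.0, -0.009], [0.01, 0.009, -1.0]]
[-0.24746987 -0.0621358  -0.00887959]
[316.87330852 262.20200785] [283.61346253 262.2381911 ] [317.06347904 184.48502538] [257.70044186 275.39759058]
```

View pics/w19.png

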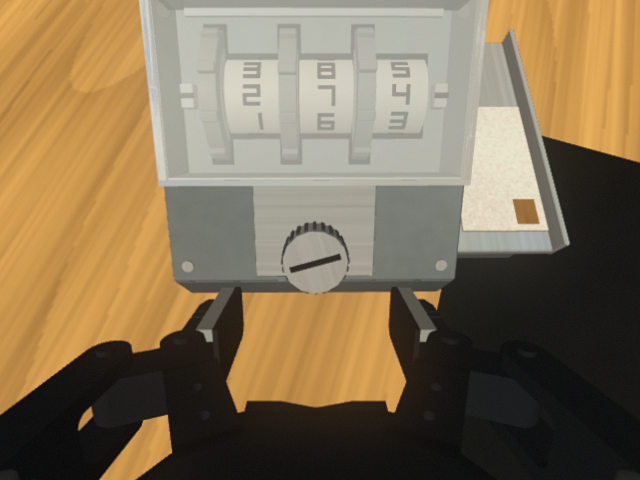

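View pics/s19c.png

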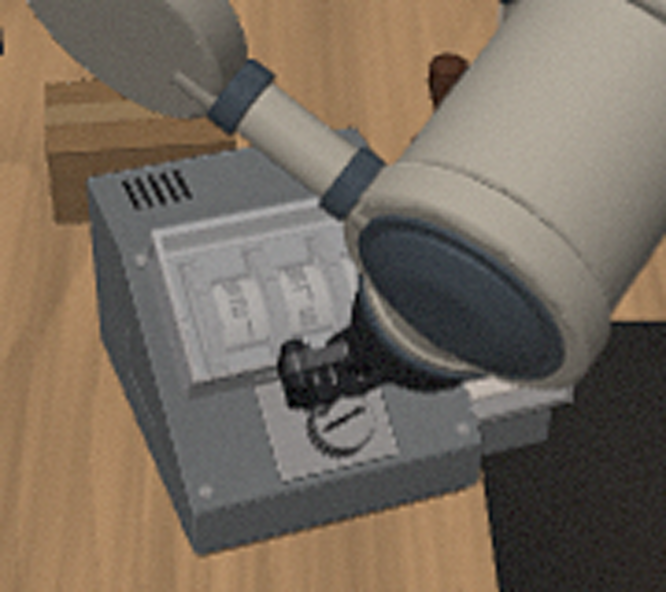

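```bash
python3 - <<'E'
from h import *
r=np.radians
show(fp(-.094,.0007,.0844),toolR(0,-1,r(-75))); show(fp(-.094,.0007,.003),toolR(0,-1,r(-75)))
E
```

```text
-0.0007 0.0022 0.0028 0.0022 -0.0003 -0.2081
-0.0058 -0.0028 0.5455 0.0022 -0.0003 -0.2081
```

apply_moves(
  series="-0.001 0.002 0 0.001 0 -0.03 0.4;-0.001 0.002 0 0.002 0 -0.06 0.4;-0.001 0.002 0 0.002 0 -0.09 0.4;-0.001 0.002 0 0.002 0 -0.12 0.4;-0.001 0.002 0 0.002 0 -0.15 0.4;-0.001 0.002 0 0.002 0 -0.18 0.4;-0.002 0 0.1 0.002 0 -0.208 0.4;-0.004 -0.002 0.25 0.002 0 -0.208 0.4;-0.006 -0.003 0.4 0.002 0 -0.208 0.4;-0.006 -0.003 0.4 0.002 0 -0.208 0.4",
)

```text
clock: 27.68
tcp_pos: [0.5472, 0.0046, 0.0822]
orientation: [-0.031, 0.953, 0.289, -0.089]
ft_force: [0.3, -0.8, 0.9]
width: 0.0599
```

```bash
python3 - <<'E'
from h import *
r=np.radians
s=stt();print(s['wrist_torque'].round(3))
show(fp(-.094,.0007,.003),toolR(0,-1,r(-75)))
im=optics.snapshot('wrist'); cv2.imwrite('pics/w20.png',im)
E
```

```text
t 27.68 tcp [0.5472 0.0046 0.0822] q [-0.39  0.74  1.48  0.46  1.38 -2.22] F [ 0.3 -0.8  0.9] w 0.0599
front coords tcp [-0.0929  0.0019  0.024 ]
tool in front [[0.259, 0.966, 0.004], [0.966, -0.259, 0.002], [0.003, 0.003, -1.0]]
[-0.258 -0.091 -0.   ]
-0.0100 -0.0055 0.1400 0.0005 -0.0005 -0.0001
```

View pics/w20.png

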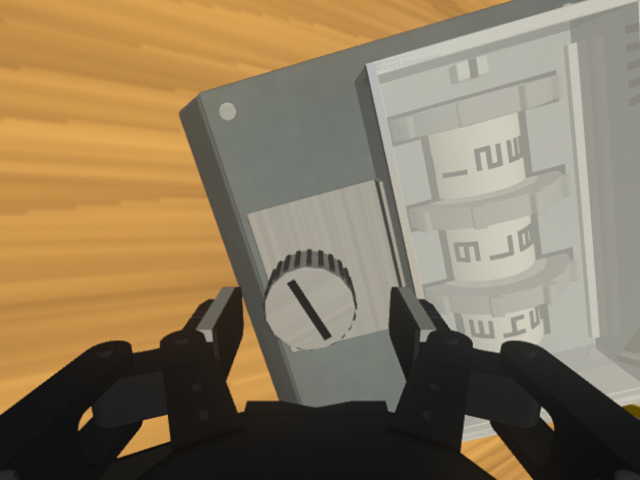

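```bash
python3 - <<'E'
from h import *
c=optics.camera_info('wrist'); s=telemetry.state();Rc=R.from_quat(s['orientation']).as_matrix()
print(proj(c,fp(-.094,.0007,.044)),[proj(c,fp(-.094+.019*np.cos(t),.0007+.019*np.sin(t),.044)).round(0).tolist() for t in np.arange(0,6.28,.785)])
print('tcp axis',[proj(c,s['tcp_pos']+Rc@[0,0,z]).round(1) for z in (-.06,-.04,-.02,0)])
o,d=ray(c,(310.5,306));o=F.T@(o-O);d=F.T@d;print(o+d*(.044-o[2])/d[2])
o,d=ray(c,(310.5,306));f=Rc.T@(o-s['tcp_pos']);g=Rc.T@d; 
for h in (.044,): 
  t=(h-(F.T@(o-O))[2])/(F.T@d)[2]; print('head in tool',(f+g*t).round(4))
crop('pics/w20.png','pics/w20c.png',180,220,460,400,2.8)
E
```

```text
[311.72926258 307.23307777] [[356.0, 296.0], [335.0, 270.0], [299.0, 265.0], [271.0, 286.0], [268.0, 318.0], [290.0, 342.0], [323.0, 346.0], [351.0, 328.0]]
tcp axis [array([311.7, 364. ]), array([312.3, 331.3]), array([312.7, 306.8]), array([313. , 287.9])]
[-0.09434729  0.00137261  0.044     ]
head in tool [-0.0001 -0.0009 -0.0189]
```

View pics/w20c.png

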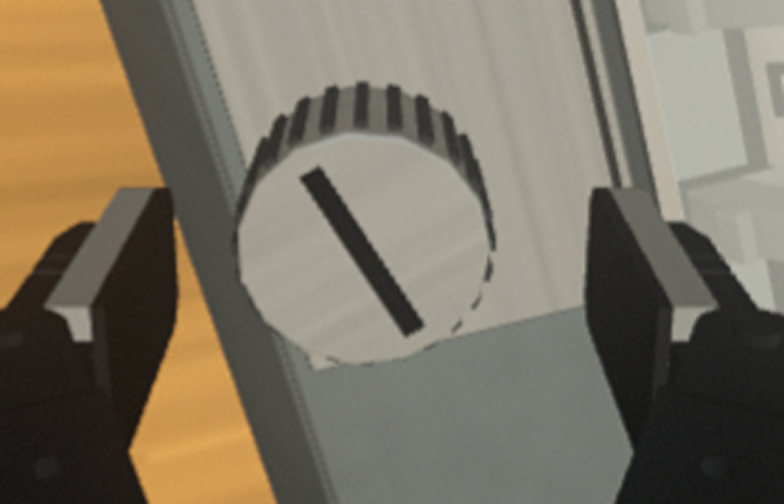

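apply_moves(
  series="0 -0.013 0 0 0 0 0.13;0 -0.013 0 0 0 0 0.13;0 -0.013 0.07 0 0 0 0.13;0 -0.013 0.14 0 0 0 0.13;0 -0.013 0.14 0 0 0 0.13",
)

```text
clock: 28.35
tcp_pos: [0.5434, 0.0144, 0.0637]
orientation: [-0.031, 0.953, 0.289, -0.089]
ft_force: [-0.4, 0.2, 0.7]
width: 0.0483
```

```bash
python3 - <<'E'
from h import *
s=stt();print(s['wrist_torque'].round(3))
im=optics.snapshot('wrist'); cv2.imwrite('pics/w21.png',im)
crop('pics/w21.png','pics/w21c.png',180,220,460,400,2.8)
E
```

```text
t 28.35 tcp [0.5434 0.0144 0.0637] q [-0.38  0.76  1.5   0.47  1.33 -2.23] F [-0.4  0.2  0.7] w 0.0483
front coords tcp [-0.0949  0.0023  0.0029]
tool in front [[0.259, 0.966, 0.004], [0.966, -0.259, 0.002], [0.003, 0.003, -1.0]]
[-0.223 -0.094  0.002]
```

View pics/w21c.png

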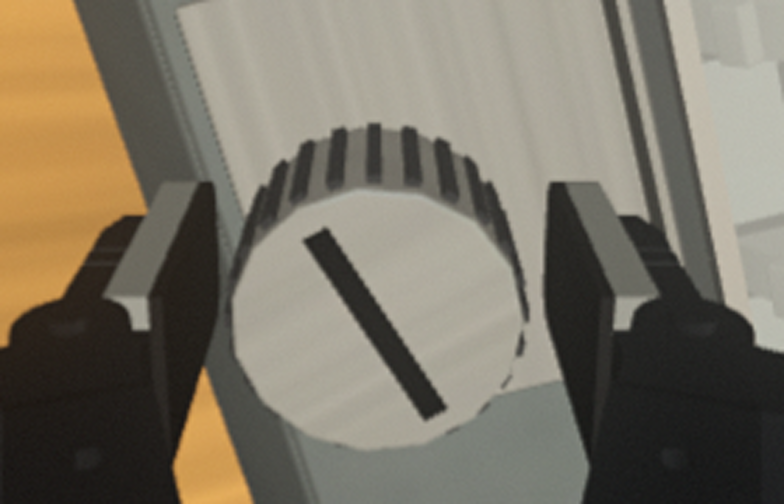

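apply_moves(
  series="0 0 0 0 0 0 -1;0 0 0 0 0 0 -1;0 0 0 0 0 0 -1",
)

```text
clock: 28.78
tcp_pos: [0.5442, 0.0134, 0.0644]
orientation: [-0.031, 0.953, 0.289, -0.088]
ft_force: [-0.4, -6.1, 2.0]
width: 0.0366
```

```bash
cat >> h.py <<'E'
def tq():
    T=[];
    s=stt(); Rc=R.from_quat(s['orientation']).as_matrix(); print('torque tool',(Rc.T@s['wrist_torque']).round(3),'force tool',(Rc.T@s['ft_force']).round(1))
    spin=np.degrees(np.arctan2((F.T@Rc)[1,0]*1,(F.T@Rc)[0,0])); print('spin',-spin,'eff6',s['effort'][5].round(3))
E
python3 - <<'E'
from h import *
tq()
E
```

```text
t 28.77 tcp [0.5442 0.0134 0.0644] q [-0.38  0.76  1.5   0.47  1.34 -2.23] F [-0.4 -6.1  2. ] w 0.0366
front coords tcp [-0.0955  0.0019  0.0041]
tool in front [[0.259, 0.966, 0.002], [0.966, -0.259, 0.001], [0.002, 0.002, -1.0]]
torque tool [ 0.698  0.191 -0.023] force tool [ 1.4 -3.9 -4.9]
spin -74.99187018519062 eff6 -0.003
```

apply_moves(
  series="0 0 0 0 0 0.025 -1;0 0 0 0 0 0.05 -1;0 0 0 0 0 0.075 -1;0 0 0 0 0 0.1 -1;0 0 0 0 0 0.125 -1",
)

```text
clock: 29.4
tcp_pos: [0.5445, 0.0138, 0.0648]
orientation: [0.338, 0.891, 0.233, -0.192]
ft_force: [2.1, 5.2, 0.7]
width: 0.0365
```

```bash
python3 - <<'E'
from h import *
tq()
im=optics.snapshot('wrist'); cv2.imwrite('pics/w22.png',im)
crop('pics/w22.png','pics/w22c.png',180,220,460,400,2.8)
E
```

```text
t 29.4 tcp [0.5445 0.0138 0.0648] q [-0.38  0.76  1.5   0.47  1.34 -1.44] F [2.1 5.2 0.7] w 0.0365
front coords tcp [-0.095   0.0015  0.0043]
tool in front [[0.869, 0.496, 0.003], [0.496, -0.869, 0.0], [0.003, 0.001, -1.0]]
torque tool [-0.873  0.217 -0.025] force tool [1.5 5.1 1.9]
spin -29.712356482612595 eff6 -4.077
```

View pics/w22c.png

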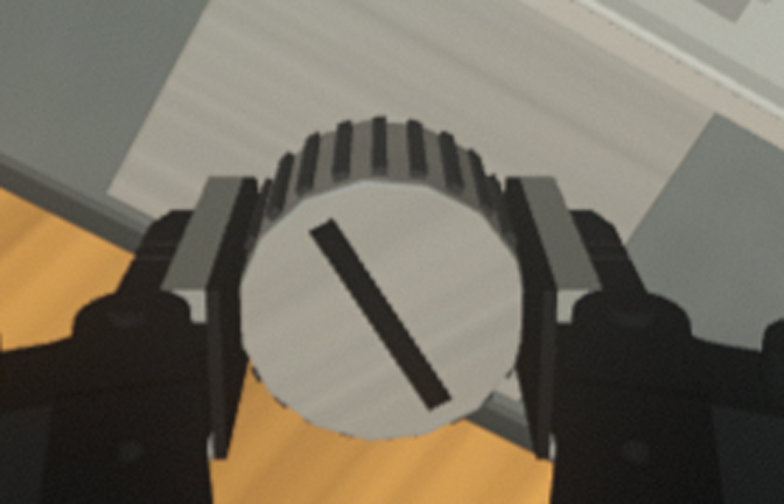

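apply_moves(
  series="0 0 0 0 0 0.014 -1;0 0 0 0 0 0.028 -1;0 0 0 0 0 0.028 -1",
)

```text
clock: 29.82
tcp_pos: [0.5448, 0.0139, 0.065]
orientation: [0.419, 0.856, 0.214, -0.213]
ft_force: [1.5, 4.2, -2.1]
width: 0.0363
```

```bash
python3 - <<'E'
from h import *
tq()
E
```

```text
t 29.82 tcp [0.5448 0.0139 0.065 ] q [-0.38  0.76  1.5   0.47  1.34 -1.26] F [ 1.5  4.2 -2.1] w 0.0363
front coords tcp [-0.0949  0.0012  0.0044]
tool in front [[0.945, 0.328, 0.003], [0.328, -0.945, -0.0], [0.003, 0.001, -1.0]]
torque tool [-0.509 -0.116  0.014] force tool [0.7 3.2 3.7]
spin -19.150857195241336 eff6 1.749
```

apply_moves(
  series="0 0 0 0 0 0.014 -1;0 0 0 0 0 0.014 -1",
)

```text
clock: 30.08
tcp_pos: [0.5448, 0.014, 0.065]
orientation: [0.455, 0.838, 0.205, -0.222]
ft_force: [0.7, 3.2, -1.8]
width: 0.0363
```

```bash
python3 - <<'E'
from h import *
tq()
E
```

```text
t 30.07 tcp [0.5448 0.014  0.065 ] q [-0.38  0.76  1.5   0.47  1.34 -1.17] F [ 0.7  3.2 -1.8] w 0.0363
front coords tcp [-0.0948  0.0011  0.0044]
tool in front [[0.969, 0.246, 0.003], [0.246, -0.969, -0.0], [0.003, 0.001, -1.0]]
torque tool [-0.418 -0.148 -0.112] force tool [0.8 1.9 3.1]
spin -14.241457528241932 eff6 1.618
```

```bash
cat >> h.py <<'E'
def tqa(n=6):
    L=[]
    for i in range(n):
        s=telemetry.state(); Rc=R.from_quat(s['orientation']).as_matrix(); L.append(np.r_[(Rc.T@s['wrist_torque'])[2],s['effort'][5]]); optics.snapshot('top')
    L=np.array(L); print('tz',L[:,0].round(3),'mean',L[:,0].mean().round(3),'eff6',L[:,1].round(3)); FR=F.T@Rc; print('spin',-np.degrees(np.arctan2(FR[1,0],FR[0,0])),'t',s['clock'])
E
python3 -c "
from h import *
tqa()"
```

```text
tz [-0.112 -0.059 -0.089 -0.053 -0.047 -0.058] mean -0.07 eff6 [ 1.618  0.666  0.208  0.037 -0.012 -0.017]
spin -14.203492870200385 t 30.325
```

apply_moves(
  series="0 0 0 0 0 0.014 -1;0 0 0 0 0 0.014 -1",
)

```text
clock: 30.62
tcp_pos: [0.5449, 0.014, 0.065]
orientation: [0.491, 0.817, 0.195, -0.231]
ft_force: [1.1, 4.3, -2.4]
width: 0.0363
```

```bash
python3 -c "
from h import *
tqa()"
```

```text
tz [-0.018 -0.075 -0.06  -0.11  -0.089 -0.066] mean -0.07 eff6 [ 1.621  0.696  0.162 -0.005  0.029  0.047]
spin -9.268058915699468 t 30.875
```

apply_moves(
  series="0 0 0 0 0 0.022 -1;0 0 0 0 0 0.022 -1",
)

```text
clock: 31.18
tcp_pos: [0.545, 0.0141, 0.065]
orientation: [0.546, 0.781, 0.179, -0.243]
ft_force: [1.7, 5.0, -2.7]
width: 0.0362
```

```bash
python3 -c "
from h import *
tqa(4)"
```

```text
tz [-0.063 -0.048 -0.048 -0.07 ] mean -0.057 eff6 [2.018 0.685 0.217 0.091]
spin -1.4663768910689552 t 31.325
```

apply_moves(
  series="0 0 0 0 0 0.022 -1;0 0 0 0 0 0.022 -1",
)

```text
clock: 31.62
tcp_pos: [0.5452, 0.0141, 0.065]
orientation: [0.598, 0.742, 0.162, -0.255]
ft_force: [2.1, 4.3, -3.4]
width: 0.0366
```

```bash
python3 -c "
from h import *
tqa(4)"
```

```text
tz [-0.045 -0.014 -0.092 -0.036] mean -0.047 eff6 [2.018 0.685 0.217 0.09 ]
spin 6.327903279918157 t 31.775
```

apply_moves(
  series="0 0 0 0 0 0.022 -1;0 0 0 0 0 0.022 -1",
)

```text
clock: 32.08
tcp_pos: [0.5453, 0.0141, 0.065]
orientation: [0.647, 0.7, 0.145, -0.265]
ft_force: [2.2, 5.5, -3.3]
width: 0.0358
```

```bash
python3 -c "
from h import *
tqa(4)"
```

```text
tz [-0.095 -0.076 -0.022 -0.027] mean -0.055 eff6 [2.018 0.684 0.217 0.09 ]
spin 14.125655010178392 t 32.225
```

apply_moves(
  series="0 0 0 0 0 0.022 -1;0 0 0 0 0 0.022 -1",
)

```text
clock: 32.52
tcp_pos: [0.5455, 0.0141, 0.065]
orientation: [0.693, 0.654, 0.126, -0.274]
ft_force: [2.5, 5.2, -3.0]
width: 0.0362
```

```bash
python3 -c "
from h import *
tqa(4)"
```

```text
tz [-0.021 -0.097 -0.115 -0.056] mean -0.072 eff6 [2.017 0.684 0.216 0.09 ]
spin 21.92010903342913 t 32.675
```

apply_moves(
  series="0 0 0 0 0 0.022 -1;0 0 0 0 0 0.022 -1",
)

```text
clock: 32.98
tcp_pos: [0.5457, 0.014, 0.065]
orientation: [0.736, 0.606, 0.107, -0.282]
ft_force: [2.4, 4.3, -3.2]
width: 0.0359
```

```bash
python3 -c "
from h import *
tqa(4)"
```

```text
tz [-0.06  -0.019 -0.069  0.016] mean -0.033 eff6 [2.017 0.684 0.216 0.089]
spin 29.718789099288976 t 33.125
```

apply_moves(
  series="0 0 0 0 0 0.018 -1;0 0 0 0 0 0.018 -1",
)

```text
clock: 33.42
tcp_pos: [0.5458, 0.014, 0.0649]
orientation: [0.769, 0.564, 0.092, -0.287]
ft_force: [1.5, 3.6, -3.3]
width: 0.036
```

```bash
python3 -c "
from h import *
tqa(4)
cv2.imwrite('pics/w23.png',optics.snapshot('wrist'));crop('pics/w23.png','pics/w23c.png',180,220,460,400,2.8)"
```

```text
tz [-0.098 -0.129 -0.105 -0.131] mean -0.116 eff6 [1.718 0.629 0.247 0.144]
spin 36.07612092382737 t 33.575
```

View pics/w23c.png

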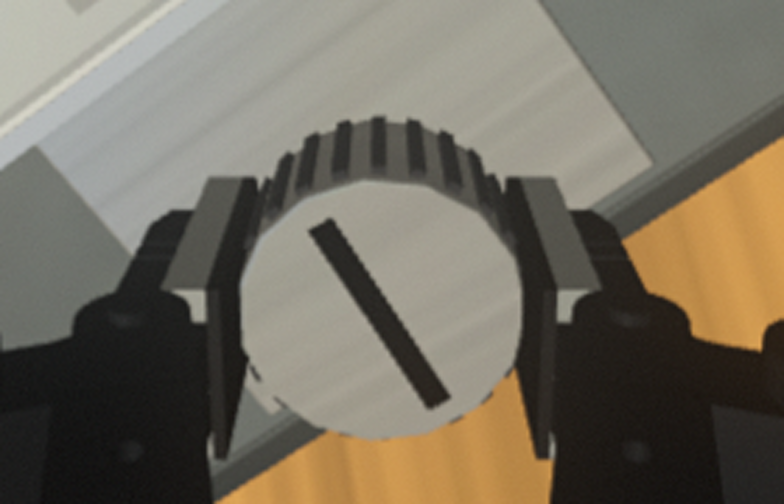

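apply_moves(
  series="0 0 0 0 0 0.014 -1;0 0 0 0 0 0.014 -1",
)

```text
clock: 33.92
tcp_pos: [0.5459, 0.014, 0.0649]
orientation: [0.792, 0.531, 0.08, -0.291]
ft_force: [1.8, 4.7, -3.8]
width: 0.0362
```

```bash
python3 -c "
from h import *
tqa(5)"
```

```text
tz [-0.176 -0.255 -0.213 -0.182 -0.219] mean -0.209 eff6 [1.747 0.817 0.368 0.2   0.149]
spin 40.99883582010093 t 34.125
```

apply_moves(
  series="0 0 0 0 0 0 0.13;0 0 0 0 0 0 0.13;0 0 0 0 0 0 0.13;0 0 0 0 0 0 0.13;0 0 -0.2 0 0 0 0.13;0 0 -0.5 0 0 0 0.13;0 0 -0.8 0 0 0 0.13;0 0 -0.8 0 0 0 0.13",
)

```text
clock: 35.17
tcp_pos: [0.5696, -0.0535, 0.1652]
orientation: [0.792, 0.531, 0.081, -0.289]
ft_force: [-0.2, 0.1, -0.7]
width: 0.0481
```

```bash
python3 - <<'E'
from h import *
stt(); show(fp(-.16,0,.2),toolR(0,-1))
cv2.imwrite('pics/w24.png',optics.snapshot('wrist'))
E
```

```text
t 35.17 tcp [ 0.5696 -0.0535  0.1652] q [-0.46  0.68  1.32  0.42  1.59 -0.16] F [-0.2  0.1 -0.7] w 0.0481
front coords tcp [-0.0962 -0.0006  0.1277]
tool in front [[0.755, -0.656, -0.002], [-0.656, -0.755, -0.006], [0.003, 0.005, -1.0]]
-0.3227 0.2784 -0.4814 0.0010 -0.0001 -0.1138
```

View pics/w24.png

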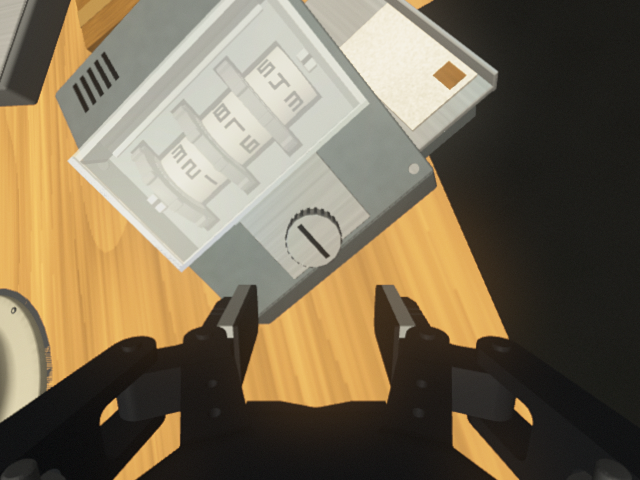

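```bash
python3 - <<'E'
from h import *
import pickle
def slot(c,img,cx):
    im=cv2.cvtColor(cv2.imread(img),cv2.COLOR_BGR2GRAY); m=np.zeros_like(im); cv2.circle(m,cx,22,255,-1)
    ys,xs=np.nonzero((im<75)&(m>0)); P=[]
    for x,y in zip(xs,ys):
        o,d=ray(c,(x,y)); o=F.T@(o-O); d=F.T@d; P.append((o+d*(.044-o[2])/d[2])[:2])
    P=np.array(P); q=P-P.mean(0); u,s,v=np.linalg.svd(q,full_matrices=False); return len(P),P.mean(0).round(4),(s/np.sqrt(len(P))).round(4),np.degrees(np.arctan2(v[0,1],v[0,0]))%180
print(slot(pickle.load(open('w19.pkl','rb')),'pics/w19.png',(315,263)))
c=optics.camera_info('wrist'); print(slot(c,'pics/w24.png',(314,240)))
E
```

```text
(223, array([-0.0945,  0.0011]), array([0.0073, 0.0009]), np.float64(106.01250031787522))
(154, array([-0.0934,  0.0014]), array([0.0083, 0.0007]), np.float64(0.12943086021380168))
```

apply_moves(
  series="-0.15 0.14 -0.4 0 0 -0.04 0.13;-0.32 0.28 -0.5 0 0 -0.08 0.13;-0.32 0.28 -0.5 0 0 -0.114 0.13;-0.32 0.28 -0.5 0 0 -0.114 0.13;-0.32 0.28 -0.5 0 0 -0.114 0.13",
)

```text
clock: 35.85
tcp_pos: [0.5984, -0.1417, 0.1874]
orientation: [0.556, 0.775, 0.177, -0.245]
ft_force: [0.9, 0.1, 0.1]
width: 0.0482
```

```bash
python3 - <<'E'
from h import *
stt()
im=optics.snapshot('wrist');cv2.imwrite('pics/w25.png',im); c=optics.camera_info('wrist')
for p in ((-.094,0,.044),(-.05,.085,.042),(-.05,-.085,.042),(.052,.085,.042)): print(p,proj(c,fp(*p)).round(0))
cv2.imwrite('pics/t25.png',optics.snapshot('top'))
d=cv2.absdiff(cv2.imread('pics/t25.png'),cv2.imread('pics/top0.png')).max(2)
for n,(x0,y0,x1,y1) in dict(stamp=(125,175,170,215),parcel=(125,255,190,330),tape=(460,190,530,265)).items(): print(n,d[y0:y1,x0:x1].mean(),(d[y0:y1,x0:x1]>40).sum())
E
```

```text
t 35.85 tcp [ 0.5984 -0.1417  0.1874] q [-0.55  0.74  1.11  0.39  1.77 -0.89] F [0.9 0.1 0.1] w 0.0482
front coords tcp [-0.1595  0.0004  0.1991]
tool in front [[1.0, -0.001, 0.002], [-0.001, -1.0, -0.002], [0.002, 0.002, -1.0]]
(-0.094, 0, 0.044) [315. 142.]
(-0.05, 0.085, 0.042) [209.  86.]
(-0.05, -0.085, 0.042) [421.  85.]
(0.052, 0.085, 0.042) [199. -63.]
stamp 3.1594444444444445 0
parcel 3.232 0
tape 23.714666666666666 1371
```

View pics/w25.png

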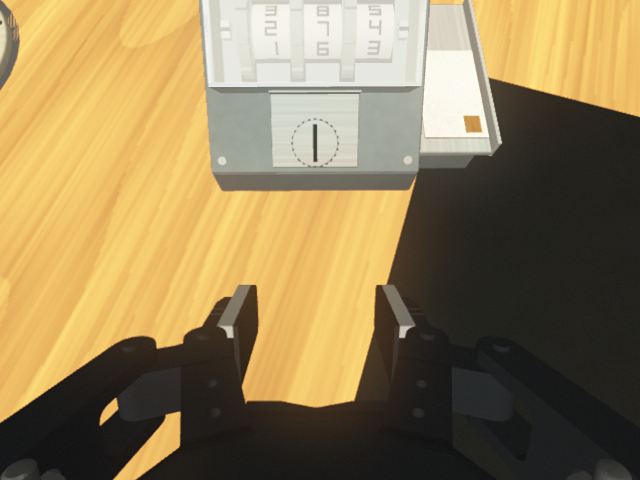

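View pics/t25.png

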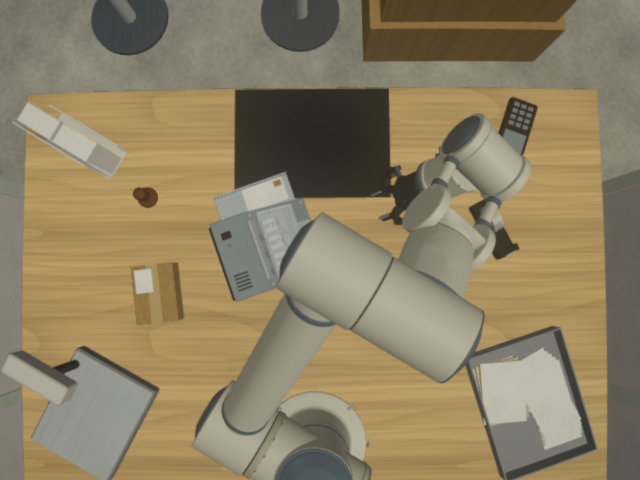

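```bash
python3 -c "
from h import *
stt(); print(robot.close_job())"
```

```text
t 35.95 tcp [ 0.5986 -0.1418  0.1879] q [-0.55  0.74  1.11  0.39  1.77 -0.89] F [-0.5  0.5 -0.8] w 0.0481
front coords tcp [-0.1594  0.0003  0.1996]
tool in front [[1.0, -0.003, 0.002], [-0.003, -1.0, -0.003], [0.002, 0.003, -1.0]]
the job is handed in; nothing more can be done
None
```

The date-marking machine is set to 274, the guard is shut and the thumbscrew is seated. I handed the job in at about 36 s of the 72 s allowed. I rolled the wheels by pinching each rim and swinging it about the axle, pushed the guard shut from behind, then turned the thumbscrew clockwise.

**Last checks**
- **Wheels:** before the guard was shut, 2, 7 and 4 were each within about 1–2° of the pointers. They still read 2 7 4 through the shut guard.
- **Guard:** the screw head appeared where the fully shut geometry puts it, to within 1–2 pixels.
- **Thumbscrew:** friction was about 0.06 N m while it ran. The resistance then rose to about 0.21 N m, and I stopped there, well below the 0.5 N m limit. After I let go it sprang back about 10°, leaving a net turn of about 106° (1.85 rad), which agrees with a seated screw.
- **Stamp and parcel:** unchanged in the top view.

**What failed or disagreed**
- **First grasp:** the fingers closed on air. The pictures put the fingertips about 20 mm behind the reported TCP, where the text says 14 mm ahead of it. I used the measured value from then on.
- **Guard force:** pressing the guard home peaked at about 80 N at the wrist, more than I intended but under the 120 N limit. Only the fingertips were meant to be in contact.
- **Tape dispenser:** the arm partly hid it in the last top view, so I could not fully check it. Its visible end was where it had been, and the arm stayed well above it.

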